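# Set out the sectioning queue on the cold plate

## Robot

A 6-joint arm with a two-finger parallel gripper is mounted at the origin on the work surface. World frame = base frame: x ahead of the robot, y to its left, z up, the work surface at z = 0. Lengths are in m, angles in degrees, forces in N, time in s.
With the tool pointing down it reaches from about 0.4 to 0.825 m from the base axis. Payload 7 kg.
Tool frame: the origin (TCP) lies midway between the tips of the shut fingers; the grasp point (between the pads) lies 19 mm behind it; z points along the fingers, y is the line along which they close (so a half turn about z gives the same grasp; the last joint's range is limited). The gripper opens to 88 mm and grips with 3 to 60 N. Pads are 19 mm wide; open, the fingers measure 130 mm over their backs; the gripper's body (78 mm by 193 mm) begins 47 mm behind the grasp point.
Start: joints at [-50.3, 20.546, 0.682, 0, -70.136, -16.507], TCP at [0.266, -0.62, 0.192] pointing down, gripper open.
Joint ranges: [-176.03, 176.03], [-82.01, 121.73], [-58.28, 71.71], [-173.87, 95.51], [-174.79, -0.11], [-173.66, 173.66]. Speed limits (degrees/s): [136.94, 136.94, 172.46, 180, 180, 180].

## Interface

Orientations are given as [roll, pitch, yaw] about the fixed x, y, z axes, in that order (R = Rz(yaw) Ry(pitch) Rx(roll)).
In Python, from plant import ctrl gives the robot as it stands.
- The arm moves only by the tool arm_command, never from a script. Its argument "steps" is a list of rows, each an object with "translation": the shift along the tool's x, y, z in mm, a list of three; "rotation": the turn, a rotation vector about the tool's x, y, z in units of 5 degrees (1.0 is 5 degrees), a list of three; "claw": the finger opening in mm, from 0 to 87.6. In form: [{"translation": [x, y, z], "rotation": [rx, ry, rz], "claw": claw}, ...]. A call has 1 to 5 rows; each row is the pose to reach, as a shift and turn from the pose commanded when the call began, along the tool's axes at that moment; what a row does not reach only later rows make up. A row lasts 1/10 s, in which the tool goes at most 50 mm and 8.59 degrees, less where a joint would pass 70% of its speed; a pose out of reach is approached as far as the arm can. A call with a gripper value outside its range is refused whole. The fingers move at their own pace and stop on an object; the grip force is fixed at half the most. Time passes only in rows, so rows that repeat a pose let the fingers close. It gives the time, the measured TCP pose, the force, the opening and the grip force at its end, in the units of the state.
- ctrl.get_obs(): the state, without advancing time (a new reading comes with each control period).
- ctrl.snapshot(name): name is "side" or "top" or "wrist"; returns (picture, depth): 480x640x3 uint8, red, green, blue; 480x640 float32, m along the optical axis (not along the pixel's ray), 0 where there is no reading.
- ctrl.calibration(name): a dict with "vertical_fov" (degrees; the focal length in pixels is half the picture's height over the tangent of half this angle, whatever the lens; pixels are square), "cx", "cy" (the principal point, pixels), "rvec" (rotation vector, rad) and "tvec" (3), from world to camera coordinates, as OpenCV has them; the wrist camera has in their place "hand_eye" (4x4, takes a point from camera to tool coordinates, whose origin is the TCP and whose axes are the flange's). Camera axes: x right, y down, z forward; pixel columns grow to the right and rows downward; lengths in m; the calibration is good to about 2 mm. A picture is of the moment at which its call begins: read the wrist's pose just before it. calibration takes no time and is no camera call.
- ctrl.close_job(): hands the job in; it is judged then, once.
The state is a dict: "clock": time; "joint_pos": joint angles; "qvel": joint speeds; "tau": joint torques, N m; "tool_pos": TCP position; "orientation": TCP orientation; "force": force on the tool from outside, world axes, zero at the start; "moment": the same for the moment, N m; "opening": finger opening in m; "gripper_force": force on a finger pad.
Only numpy, scipy, OpenCV 4.12 (cv2) and the standard library are available. Lean on these libraries where they do the work, as an engineer would, in place of code of your own. Each camera call takes 0.05 s, during which the arm holds its last target. There are 200 camera calls.

## Task

On the cold plate, the pink control block and the round thermometer already stand at the two ends of the row of outlines nearer the robot. Put the yellow block in the outline between those two, the green block in the outline directly behind the pink control block (behind meaning farther from the robot), and the blue block in the outline directly behind the thermometer, each wax side up, centred and square in its outline with its long side along the outline's. Then stand the steel chill weight upright in the middle of the yellow block's wax face, and leave the bottle, the slide box and the forceps where they are.

Things in the scene. Friction and masses are not known exactly. Their poses are not given: they have to be found in the camera images.
- yellow_mid (a point): centre (half-way up) of the loose yellow tissue block: a yellow plastic cassette 42 x 28 x 14 mm with a cream wax face 30 x 22 mm standing 3 mm proud on top, 17 mm high in all, about 25 g; x along its 42 mm length, y across its 28 mm width, z up out of the wax. Starts wax up on the grey-blue mat (3 mm thick), turned by up to 75 degrees. It looks the same after a half turn.
- green_mid (a point): centre (half-way up) of the loose green tissue block: a green plastic cassette 42 x 28 x 14 mm with a cream wax face 30 x 22 mm standing 3 mm proud on top, 17 mm high in all, about 25 g; x along its 42 mm length, y across its 28 mm width, z up out of the wax. Starts wax up on the grey-blue mat (3 mm thick), turned by up to 75 degrees. It looks the same after a half turn.
- blue_mid (a point): centre (half-way up) of the loose blue tissue block: a blue plastic cassette 42 x 28 x 14 mm with a cream wax face 30 x 22 mm standing 3 mm proud on top, 17 mm high in all, about 25 g; x along its 42 mm length, y across its 28 mm width, z up out of the wax. Starts wax up on the grey-blue mat (3 mm thick), turned by up to 75 degrees. It looks the same after a half turn.
- weight_mid (a point): centre (half-way up) of the loose chill weight: a round steel disc 32 mm in diameter and 14 mm high with an upright black knob 18 mm in diameter and 20 mm high on it, 34 mm high in all, about 100 g; z up through the knob. This point lies 3 mm above the disc's top, at the knob's foot; the knob reaches from 3 mm below it to 17 mm above it. Starts upright on the same grey-blue mat.
- cold_plate: fixed dark steel slab with a white rim, 160 (x) x 280 (y) x 12 mm high, left or right of the mat, turned up to 14 degrees. Origin at the centre of its underside, x away from the robot, y left, z up. Six painted white outlines, 58 (x) x 44 mm inside: near row at x = -35 mm, far row at x = +35 mm, each at y = -85, 0 and +85 mm. The far row starts empty; its middle outline stays empty.
- control: the pink control block, of the same shape as the others (42 x 28 x 17 mm) but pink and fixed to the plate, in the left or the right outline of the near row. Origin at the centre of its underside, on the plate's top; axes parallel to the plate's. The outline directly behind it is centred 70 mm along its +x.
- thermometer: the round thermometer, black with a white dial and red needle, 38 mm in diameter and 17 mm high, fixed to the plate in the other end outline of the near row. Origin at the centre of its underside, on the plate's top; axes parallel to the plate's. The outline directly behind it is centred 70 mm along its +x.
- bottle: bystander: an amber bottle, 60 mm in diameter and 110 mm high, beyond the work; origin at the centre of its underside
- slide_box: bystander: a grey and white slide box, 87 x 102 x 34 mm, beyond the work; origin at the centre of its underside
- forceps: bystander: steel forceps, about 140 mm long, lying flat beyond the work; origin near their middle, at the underside
Mind the look-alikes: they are no part of the job. Leave any orange look-alike of the part that bears yellow_mid alone.

How it is judged:
By the outcome, as a careful person would: the job done as asked, in the order asked, and still so for the second after the job is handed in, with the robot touching nothing.
It also fails if it takes over 99 s, if anything falls off the work surface, if the arm or the gripper's body presses on something with over 40 N, if the wrist force passes 120 N, or if a joint passes its speed limit or range.

## Working session

There is one attempt and no reset: what is moved stays moved. The work goes in short steps, Python scripts to look and compute and a tool call to move; the robot and the scene stay as the last step left them, time stands still between calls to the robot, and variables do not carry over. Pictures are saved under pics/ and viewed, at most 14 in all, crops included, and the job is handed in when it is done.

Besides the shell and the picture viewer there is one more tool, called after "Request:" by a JSON object that holds its "name" and its "arguments". arm_command: Moves the arm, as the interface text tells. Its arguments: {"type":"object","properties":{"steps":{"type":"array"}},"required":["steps"]}

```bash
mkdir -p pics; ls; cat > h.py <<'E'
import numpy as np, cv2
from plant import ctrl
from scipy.spatial.transform import Rotation as R
def cam(n):
    c=ctrl.calibration(n); f=240/np.tan(np.radians(c['vertical_fov'])/2)
    return c,np.array([[f,0,c['cx']],[0,f,c['cy']],[0,0,1]])
def tool():
    o=ctrl.get_obs(); T=np.eye(4); T[:3,:3]=R.from_euler('xyz',o['orientation'],degrees=True).as_matrix(); T[:3,3]=o['tool_pos']; return T
def c2w(n,T=None):
    c,K=cam(n)
    if 'hand_eye' in c: return (tool() if T is None else T)@np.array(c['hand_eye'])
    M=np.eye(4); M[:3,:3]=cv2.Rodrigues(np.array(c['rvec'],float))[0]; M[:3,3]=np.ravel(c['tvec']); return np.linalg.inv(M)
def ray(n,uv,z,T=None):
    c,K=cam(n); M=c2w(n,T); uv=np.atleast_2d(np.array(uv,float))
    d=(M[:3,:3]@np.linalg.inv(K)@np.c_[uv,np.ones(len(uv))].T).T
    return M[:3,3]+d*((z-M[2,3])/d[:,2])[:,None]
def snap(n,name):
    T=tool(); im,d=ctrl.snapshot(n); cv2.imwrite(f'pics/{name}.png',im[:,:,::-1]); np.savez(f'pics/{name}.npz',T=T,d=d,im=im); return im,d,T
E
python3 - <<'E'
from h import *
for n in ('top','side','wrist'):
    snap(n,n+'0'); print(n,ctrl.calibration(n))
print(ctrl.get_obs())
E
```

```text
pics
top {'vertical_fov': 45.965127575243415, 'cx': 310.9399070434282, 'cy': 235.52252483282413, 'rvec': array([ 2.15008508, -2.20611022,  0.11580769]), 'tvec': array([-0.00510436,  0.58108479,  0.85249412])}
side {'vertical_fov': 57.03669959080583, 'cx': 318.43357601865387, 'cy': 235.10820433575958, 'rvec': array([ 2.06575118, -0.41867979,  0.21585904]), 'tvec': array([-0.56319886,  0.16170348,  0.61761646])}
wrist {'vertical_fov': 69.64762654467646, 'cx': 314.35867291237713, 'cy': 235.60380238597247, 'hand_eye': array([[ 4.57878140e-04, -9.55871378e-01, -2.93785124e-01,
         7.88448604e-02],
       [ 9.99999890e-01,  4.06725306e-04,  2.35209359e-04,
         7.30805977e-04],
       [-1.05340050e-04, -2.93785199e-01,  9.55871459e-01,
        -1.92745327e-01],
       [ 0.00000000e+00,  0.00000000e+00,  0.00000000e+00,
         1.00000000e+00]])}
{'clock': 0.15, 'joint_pos': array([-5.02993700e+01,  2.05820290e+01,  6.45495909e-01, -1.43820807e-02,
       -7.01368472e+01, -1.65082703e+01]), 'qvel': array([-0.00945183, -0.08315828,  0.17554608, -0.01546602, -0.04120264,
       -0.00426438]), 'tau': array([-2.61287605e-03, -5.83278000e+01,  2.93286878e+01,  7.00100899e+00,
        8.79096100e-03, -8.43671160e-05]), 'tool_pos': array([ 0.26564282, -0.62007046,  0.19173599]), 'orientation': array([ 1.79925802e+02, -7.88858942e-03, -1.56812531e+02]), 'force': array([ 0.29940666, -0.32024211, -1.18504996]), 'moment': array([-0.03131317,  0.04210899,  0.02016235]), 'gripper_force': 0.0, 'opening': 0.08810639848167076}
```

View pics/top0.png

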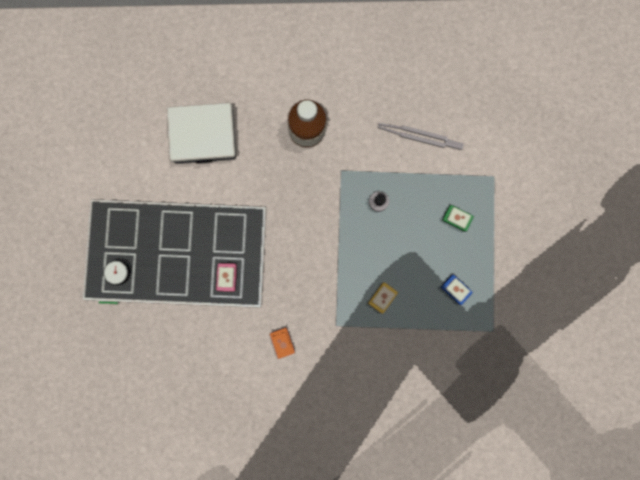

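Top view: plate at left (thermometer at 116,272, pink control at 227,278). On the mat are yellow (383,297, in shadow), green (458,217), blue (457,289) and the weight (379,200). There are two yellow/orange candidates, (383,297) and (282,342). The latter is orange, off the mat and without a wax face showing, so I'll confirm it in a crop.

```bash
python3 - <<'E'
from h import *
im=cv2.imread('pics/top0.png')
def crop(u,v,w=50,h=37,s=8): return cv2.resize(im[v-h:v+h,u-w:u+w],(400,296),interpolation=cv2.INTER_CUBIC)
a=np.vstack([np.hstack([np.clip(crop(383,297)*1.6,0,255).astype('uint8'),crop(282,342)]),np.hstack([crop(457,250,54,40),crop(379,200)])])
cv2.imwrite('pics/crop1.png',a)
hsv=cv2.cvtColor(im,cv2.COLOR_BGR2HSV)
def rect(name,u,v,hl,hh,s=90,r=22,z=.014):
    m=cv2.inRange(hsv,(hl,s,20),(hh,255,255)); k=np.zeros_like(m); k[v-r:v+r,u-r:u+r]=255; m&=k
    pts=cv2.findNonZero(m); box=cv2.boxPoints(cv2.minAreaRect(pts)); w=ray('top',box,z)
    c=w.mean(0); e=[w[1]-w[0],w[2]-w[1]]; L=[np.linalg.norm(q) for q in e]; l=e[int(np.argmax(L))]
    print(name,len(pts),c.round(4),'size',np.round(L,4),'long yaw',round(np.degrees(np.arctan2(l[1],l[0]))%180,1))
rect('green',458,217,45,85); rect('blue',457,289,95,130,110); rect('yellow',383,297,12,35,100)
rect('pink',227,278,140,178,80,22,.024)
print('plate',ray('top',[[93,201],[266,206],[261,305],[86,299]],.012).round(4))
print('slots far/near mid',ray('top',[[123,229],[176,231],[229.5,233],[173.5,275.5],[116,272],[227,278]],.012).round(4))
print('weight',ray('top',[[380,199]],.037),'mat',ray('top',[[341,171],[494,176],[494,330],[337,328]],.003).round(3))
E
```

```text
green 111 [ 0.6046 -0.2535  0.014 ] size [0.0275 0.0417] long yaw 61.6
blue 140 [ 0.4913 -0.2456  0.014 ] size [0.0281 0.0428] long yaw 42.9
yellow 182 [ 0.4821 -0.1297  0.014 ] size [0.0424 0.0284] long yaw 142.7
pink 196 [0.5202 0.1123 0.024 ] size [0.0446 0.0299] long yaw 174.2
plate [[0.6459 0.3239 0.012 ]
 [0.6312 0.0499 0.012 ]
 [0.4751 0.0607 0.012 ]
 [0.4917 0.3332 0.012 ]]
slots far/near mid [[0.6001 0.2762 0.012 ]
 [0.5948 0.1928 0.012 ]
 [0.5895 0.1084 0.012 ]
 [0.5247 0.1969 0.012 ]
 [0.5325 0.2868 0.012 ]
 [0.5186 0.1132 0.012 ]]
weight [[ 0.63402061 -0.12843998  0.037     ]] mat [[ 0.687 -0.072  0.003]
 [ 0.672 -0.319  0.003]
 [ 0.426 -0.305  0.003]
 [ 0.436 -0.058  0.003]]
```

View pics/crop1.png

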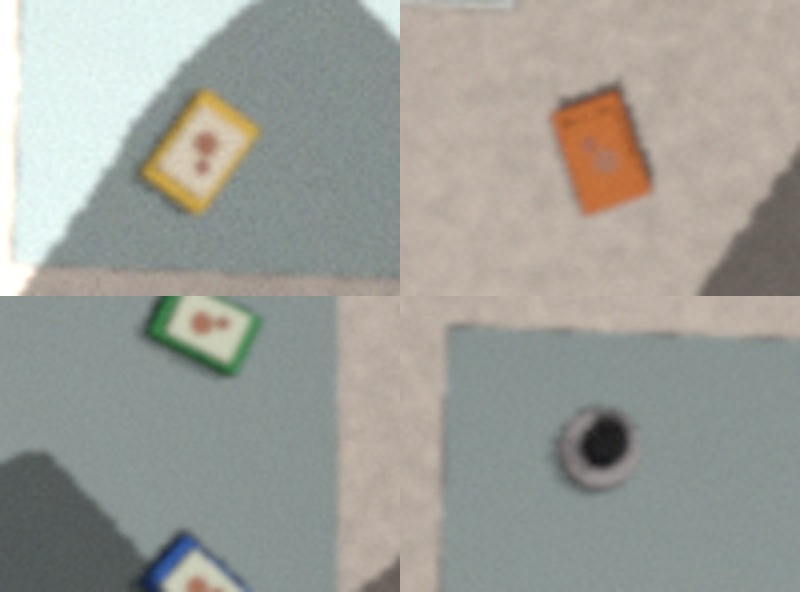

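Confirmed: (383,297) is the yellow cassette with a cream wax face, and the one at (282,342) is the orange look-alike to leave alone. The sizes measured for all blocks match the specification.

```bash
cat >> h.py <<'E'
def to(x,y,z,yaw):
    T=tool(); G=np.eye(4); G[:3,:3]=R.from_euler('xyz',[180,0,yaw],degrees=True).as_matrix(); G[:3,3]=[x,y,z]
    D=np.linalg.inv(T)@G; rv=np.degrees(R.from_matrix(D[:3,:3]).as_rotvec())/5
    print('to',(x,y,z,yaw),'tr',(D[:3,3]*1000).round(1),'rot',rv.round(2),'rows',np.ceil(max(np.linalg.norm(D[:3,3])/.05,np.linalg.norm(rv)*5/8.59)))
E
python3 - <<'E'
from h import *
to(.482,-.130,.15,142.7)
E
```

```text
to (0.482, -0.13, 0.15, 142.7) tr [-391.8  365.2   42.2] rot [ 1.00e-02 -1.00e-02  1.21e+01] rows 11.0
```

Request:
{"name": "arm_command", "arguments": {"steps": [{"translation": [-180, 166, 15], "rotation": [0, 0, 0], "claw": 87}, {"translation": [-180, 166, 15], "rotation": [0, 0, 0], "claw": 87}, {"translation": [-180, 166, 15], "rotation": [0, 0, 0], "claw": 87}, {"translation": [-180, 166, 15], "rotation": [0, 0, 0], "claw": 87}, {"translation": [-180, 166, 15], "rotation": [0, 0, 0], "claw": 60}]}}

```text
clock: 0.65
tool_pos: [0.3662, -0.3949, 0.1772]
orientation: [180.0, -0.0, -156.8]
force: [0.8, 0.5, -0.2]
opening: 0.0832
gripper_force: 0.0
```

Request:
{"name": "arm_command", "arguments": {"steps": [{"translation": [-180, 166, 15], "rotation": [0, 0, 8], "claw": 60}, {"translation": [-180, 166, 15], "rotation": [0, 0, 8], "claw": 60}, {"translation": [-180, 166, 15], "rotation": [0, 0, 8], "claw": 60}, {"translation": [-180, 166, 15], "rotation": [0, 0, 8], "claw": 60}, {"translation": [-180, 166, 15], "rotation": [0, 0, 8], "claw": 60}]}}

```text
clock: 1.15
tool_pos: [0.4555, -0.1972, 0.1642]
orientation: [180.0, 0.0, 165.5]
force: [1.2, -1.1, -0.1]
opening: 0.0607
gripper_force: 0.0
```

```bash
python3 - <<'E'
from h import *
print(ctrl.get_obs()['joint_pos'].round(1),tool().round(3)[:3,3],ctrl.get_obs()['orientation'])
to(.482,-.130,.15,142.7)
E
```

```text
[  -0.7    4.8  -23.8   -0.   -61.4 -103.8] [ 0.456 -0.197  0.164] [1.79993574e+02 1.86540905e-02 1.65523624e+02]
to (0.482, -0.13, 0.15, 142.7) tr [-8.8 71.6 14.2] rot [0.   0.   4.56] rows 3.0
```

Request:
{"name": "arm_command", "arguments": {"steps": [{"translation": [-9, 71, 14], "rotation": [0, 0, 4.6], "claw": 60}, {"translation": [-9, 71, 14], "rotation": [0, 0, 4.6], "claw": 60}, {"translation": [-9, 71, 14], "rotation": [0, 0, 4.6], "claw": 60}, {"translation": [-9, 71, 14], "rotation": [0, 0, 4.6], "claw": 60}, {"translation": [-9, 71, 14], "rotation": [0, 0, 4.6], "claw": 60}]}}

```text
clock: 1.65
tool_pos: [0.4812, -0.1323, 0.1501]
orientation: [-180.0, -0.0, 143.0]
force: [-0.1, -0.1, 0.1]
opening: 0.0601
gripper_force: 0.0
```

```bash
python3 - <<'E'
from h import *
snap('wrist','w1'); print(tool()[:3,3].round(4), ctrl.get_obs()['orientation'])
E
```

```text
[ 0.4811 -0.1326  0.1502] [-1.79996785e+02 -6.84536975e-04  1.42991373e+02]
```

View pics/w1.png

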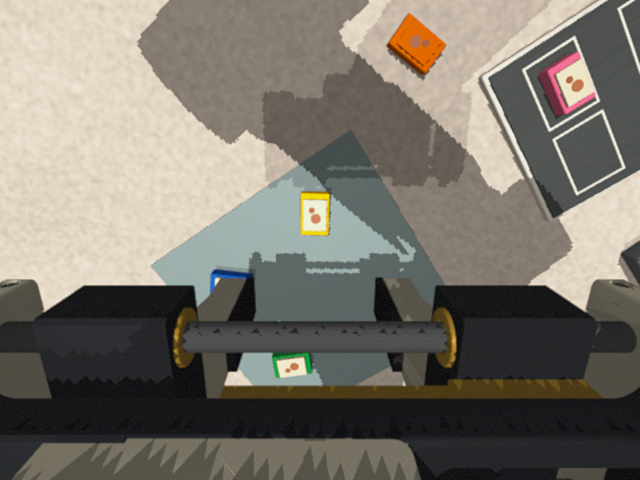

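Wrist view: yellow block at (315,214), nearly square to the hand. I'll measure it by its rectangle.

```bash
cat >> h.py <<'E'
HUE={'green':(45,85),'blue':(95,130),'yellow':(20,35),'pink':(140,178)}
def rect(pic,col,u,v,r,zt,s=110,cam_='wrist'):
    """top-face corners of the coloured cassette (plastic top at zt)"""
    d=np.load(f'pics/{pic}.npz'); hsv=cv2.cvtColor(d['im'],cv2.COLOR_RGB2HSV); a,b=HUE[col]
    m=cv2.inRange(hsv,(a,s,60),(b,255,255)); k=np.zeros_like(m); k[max(v-r,0):v+r,max(u-r,0):u+r]=255
    pts=cv2.findNonZero(m&k)[:,0].astype(float); w=ray(cam_,pts,zt,d['T'])[:,:2]
    (c,sz,an)=cv2.minAreaRect((w*1000).astype(np.float32))
    box=cv2.boxPoints((c,sz,an)); e=[box[1]-box[0],box[2]-box[1]]; L=[np.linalg.norm(q) for q in e]; l=e[int(np.argmax(L))]
    print(col,len(pts),'c mm',np.round(c,1),'size',np.round(L,1),'yaw',round(float(np.degrees(np.arctan2(l[1],l[0]))%180),1))
E
python3 - <<'E'
from h import *
rect('w1','yellow',315,214,35,.017)
d=np.load('pics/w1.npz')['d']; M=c2w('wrist'); c,K=cam('wrist')
for u,v in ((315,214),(303,198),(328,198),(328,232),(303,232),(360,220)):
    p=M[:3,:3]@(np.linalg.inv(K)@[u,v,1]*d[v,u])+M[:3,3]; print(u,v,p.round(4))
to(.482,-.130,.006,142.7)
E
```

```text
yellow 519 c mm [ 479.8 -129.9] size [43.7 27.9] yaw 141.8
315 214 [ 0.48   -0.1295  0.0215]
303 198 [ 0.4614 -0.1298  0.0172]
328 198 [ 0.4755 -0.1107  0.0184]
328 232 [ 0.5035 -0.1311  0.0155]
303 232 [ 0.488  -0.1502  0.0184]
360 220 [ 0.5163 -0.0994  0.0023]
to (0.482, -0.13, 0.006, 142.7) tr [  0.9   2.6 144.2] rot [-0.   -0.    0.06] rows 3.0
```

Request:
{"name": "arm_command", "arguments": {"steps": [{"translation": [1, 2, 50], "rotation": [0, 0, 0.1], "claw": 60}, {"translation": [1, 2, 100], "rotation": [0, 0, 0.1], "claw": 60}, {"translation": [1, 2, 130], "rotation": [0, 0, 0.1], "claw": 60}, {"translation": [1, 2, 144], "rotation": [0, 0, 0.1], "claw": 60}, {"translation": [1, 2, 144], "rotation": [0, 0, 0.1], "claw": 60}]}}

```text
clock: 2.2
tool_pos: [0.4797, -0.1309, 0.0042]
orientation: [-179.8, -0.2, 142.4]
force: [-0.2, 0.3, 1.0]
opening: 0.0597
gripper_force: 0.0
```

Request:
{"name": "arm_command", "arguments": {"steps": [{"translation": [0, 0, 0], "rotation": [0, 0, 0], "claw": 20}, {"translation": [0, 0, 0], "rotation": [0, 0, 0], "claw": 20}, {"translation": [0, 0, 0], "rotation": [0, 0, 0], "claw": 20}, {"translation": [0, 0, 0], "rotation": [0, 0, 0], "claw": 20}, {"translation": [0, 0, 0], "rotation": [0, 0, 0], "claw": 20}]}}

```text
clock: 2.7
tool_pos: [0.4821, -0.13, 0.0067]
orientation: [180.0, 0.0, 142.3]
force: [-0.2, -1.2, -0.6]
opening: 0.0259
gripper_force: 0.0
```

Request:
{"name": "arm_command", "arguments": {"steps": [{"translation": [0, 0, -50], "rotation": [0, 0, 0], "claw": 20}, {"translation": [0, 0, -100], "rotation": [0, 0, 0], "claw": 20}, {"translation": [0, 0, -120], "rotation": [0, 0, 0], "claw": 20}, {"translation": [0, 0, -120], "rotation": [0, 0, 0], "claw": 20}, {"translation": [0, 0, -120], "rotation": [0, 0, 0], "claw": 20}]}}

```text
clock: 3.2
tool_pos: [0.4817, -0.1298, 0.1265]
orientation: [179.9, 0.0, 142.3]
force: [0.1, 0.4, -0.0]
opening: 0.0198
gripper_force: 0.0
```

```bash
python3 - <<'E'
from h import *
snap('wrist','w2')
to(.525,.196,.11,176.5)
E
```

```text
to (0.525, 0.196, 0.11, 176.5) tr [164.4 284.8  15.7] rot [ 0.   -0.01 -6.84] rows 7.0
```

View pics/w2.png

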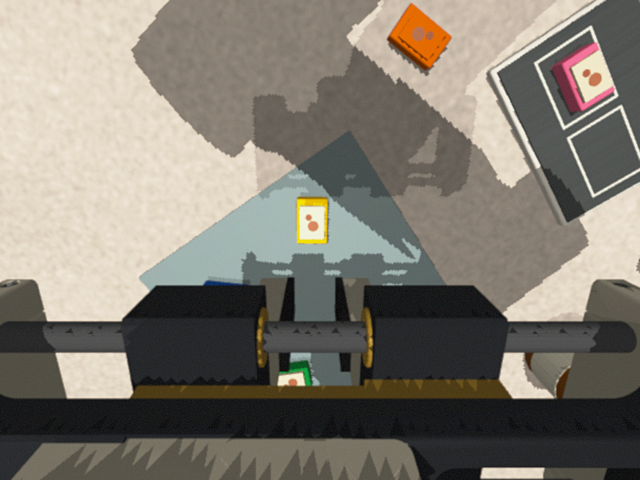

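Wrist view: block still on the mat at (312,220) and the fingers closed on nothing. I'll check whether it moved, and zoom in on it.

```bash
python3 - <<'E'
from h import *
rect('w2','yellow',312,220,38,.017)
z=np.load('pics/w2.npz');d=z['d']; T=z['T'];M=c2w('wrist',T); c,K=cam('wrist')
for u,v in ((312,220),(312,212),(300,202),(325,202),(325,240),(300,240)):
    p=M[:3,:3]@(np.linalg.inv(K)@[u,v,1]*d[v,u])+M[:3,3]; print(u,v,p.round(4))
# fingers: depth in tool frame
H=np.array(c['hand_eye'])
for u,v in ((285,285),(290,300),(350,285),(345,300),(345,340),(287,340),(282,282),(354,282)):
    p=H[:3,:3]@(np.linalg.inv(K)@[u,v,1]*d[v,u])+H[:3,3]; print('tool',u,v,p.round(4))
snap('side','s2')
E
```

```text
yellow 618 c mm [ 480.1 -129.8] size [42.9 27.6] yaw 142.3
312 220 [ 0.4792 -0.129   0.02  ]
312 212 [ 0.4733 -0.1244  0.0206]
300 202 [ 0.4601 -0.1276  0.0179]
325 202 [ 0.4736 -0.1101  0.018 ]
325 240 [ 0.5019 -0.1315  0.0178]
300 240 [ 0.4879 -0.1496  0.0178]
tool 285 285 [ 0.0099 -0.0127 -0.0442]
tool 290 300 [ 0.01   -0.0093 -0.0592]
tool 350 285 [ 0.0113  0.0176 -0.0471]
tool 345 300 [ 0.0101  0.0142 -0.0596]
tool 345 340 [ 0.0299  0.0087 -0.1183]
tool 287 340 [ 0.0295 -0.0058 -0.1177]
tool 282 282 [ 0.0118 -0.014  -0.045 ]
tool 354 282 [ 0.0114  0.0198 -0.0441]
```

View pics/s2.png

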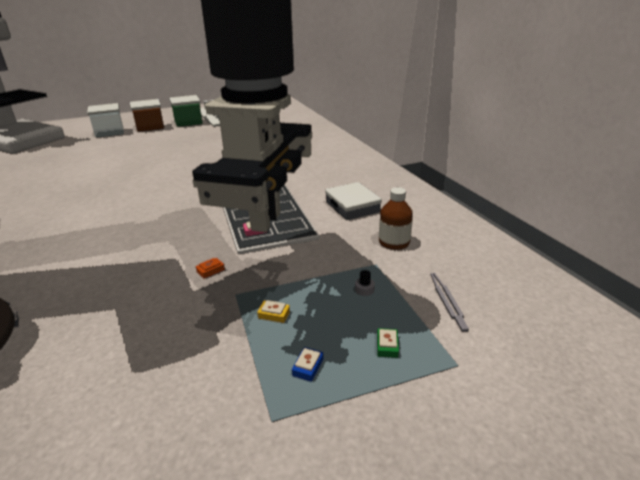

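Side view: the fingertips (~262,228) look higher than the reported TCP. I'll check against the TCP's projection and a crop.

```bash
python3 - <<'E'
from h import *
T=tool(); c,K=cam('side'); 
for n,p in (('TCP',[0,0,0]),('-19',[0,0,-.019]),('-45',[0,0,-.045]),('-66',[0,0,-.066]),('below',[0,0,.11])):
    q=T[:3,:3]@p+T[:3,3]; u,_=cv2.projectPoints(q.reshape(1,3),np.array(c['rvec']),np.array(c['tvec']),K,None); print(n,u.ravel().round(1))
im=cv2.imread('pics/s2.png')[140:340,190:350]; a=cv2.resize(im,(480,600),interpolation=cv2.INTER_CUBIC)
w=cv2.imread('pics/w2.png')[180:400,255:375]; b=cv2.resize(w,(320,600))
cv2.imwrite('pics/c2.png',np.hstack([a,b]))
E
```

```text
TCP [266.3 245.8]
-19 [265.2 233.8]
-45 [263.7 216.7]
-66 [262.4 202.3]
below [271.8 308.5]
```

View pics/c2.png

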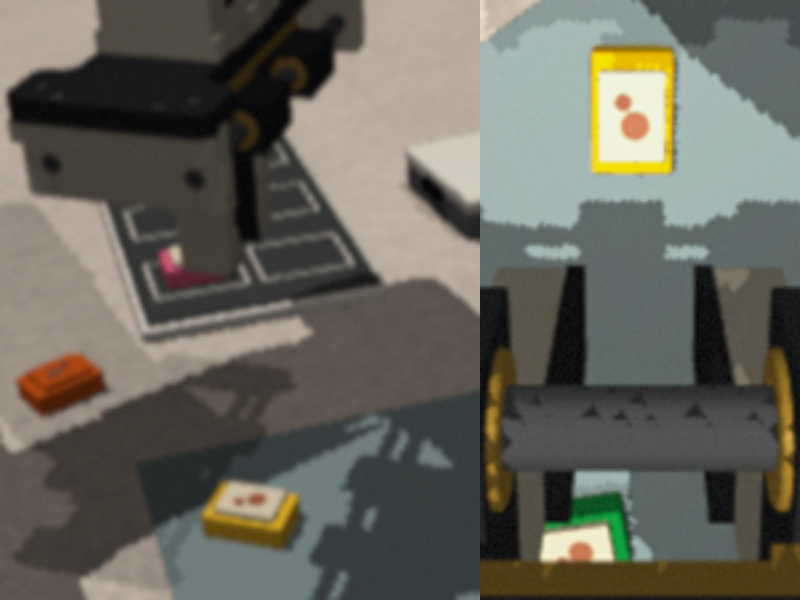

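The fingertips really do end well short of the reported TCP in both views. I'll quantify that.

```bash
python3 - <<'E'
from h import *
z=np.load('pics/w2.npz');d=z['d'];im=z['im'];c,K=cam('wrist');H=np.array(c['hand_eye'])
for u in (278,284,290,346,352,358):
  for v in range(274,290,3):
    p=H[:3,:3]@(np.linalg.inv(K)@[u,v,1]*d[v,u])+H[:3,3]; print(u,v,(p*1000).round(1),end=' | ')
  print()
T=tool(); cs,Ks=cam('side')
print('side cam in tool',(np.linalg.inv(T)@c2w('side'))[:3,3].round(3))
for zz in (0,-.01,-.02,-.03,-.036,-.045):
  P=[(T[:3,:3]@np.array([sx*.0095,sy,zz])+T[:3,3]) for sx in(-1,1) for sy in (-.022,-.01,.01,.022)]
  u,_=cv2.projectPoints(np.array(P),np.array(cs['rvec']),np.array(cs['tvec']),Ks,None); print(zz,u.reshape(-1,2).round(0).astype(int).tolist())
E
```

```text
278 274 [  79.9    1.1 -192.7] | 278 277 [-59.8 -34.9 122.2] | 278 280 [ 11.6 -16.2 -42.2] | 278 283 [ 11.  -16.  -44.4] | 278 286 [ 11.3 -15.6 -48.1] | 278 289 [ 11.1 -15.3 -51. ] | 
284 274 [-57.  -28.9 123.1] | 284 277 [-60.  -28.9 122.7] | 284 280 [ 11.8 -13.3 -42.6] | 284 283 [ 11.6 -13.  -45.7] | 284 286 [ 11.1 -12.9 -47.8] | 284 289 [ 10.5 -12.7 -49.6] | 
290 274 [-56.9 -22.9 123. ] | 290 277 [  9.7 -11.  -34.4] | 290 280 [ 10.2 -10.7 -39.1] | 290 283 [  9.9 -10.5 -41.9] | 290 286 [ 10.1 -10.2 -45.7] | 290 289 [  9.7 -10.1 -47.9] | 
346 274 [-57.2  32.6 123.7] | 346 277 [-60.3  32.7 123.4] | 346 280 [ 11.6  16.2 -42.2] | 346 283 [ 11.7  15.8 -45.8] | 346 286 [ 11.7  15.6 -48.9] | 346 289 [ 11.8  15.3 -52.3] | 
352 274 [-57.   38.5 123.3] | 352 277 [-59.9  38.6 122.6] | 352 280 [ 11.5  19.  -41.9] | 352 283 [ 11.6  18.7 -45.5] | 352 286 [ 11.6  18.3 -48.8] | 352 289 [ 11.7  18.  -52.2] | 
358 274 [-56.9  44.4 123. ] | 358 277 [-60.6  44.7 124.1] | 358 280 [ 11.   22.1 -40.8] | 358 283 [ 11.5  21.5 -45.3] | 358 286 [ 11.2  21.2 -47.9] | 358 289 [ 11.3  20.8 -51.3] | 
side cam in tool [-0.21  -0.475 -0.316]
0 [[267, 255], [270, 250], [275, 243], [278, 239], [254, 253], [257, 249], [262, 241], [266, 237]]
-0.01 [[266, 249], [270, 244], [275, 237], [278, 232], [253, 247], [256, 242], [262, 235], [265, 231]]
-0.02 [[266, 242], [269, 238], [274, 230], [277, 226], [252, 240], [256, 236], [261, 229], [265, 225]]
-0.03 [[265, 236], [269, 231], [274, 224], [277, 220], [252, 234], [255, 229], [261, 222], [264, 218]]
-0.036 [[265, 232], [268, 227], [274, 220], [277, 216], [251, 230], [255, 225], [260, 218], [264, 214]]
-0.045 [[264, 225], [268, 221], [273, 214], [276, 210], [250, 224], [254, 219], [260, 213], [263, 209]]
```

The wrist and side views agree that the real tips sit about 36 mm behind the reported TCP. So I have to command correspondingly lower, descending carefully on force.

Request:
{"name": "arm_command", "arguments": {"steps": [{"translation": [0, 0, 40], "rotation": [0, 0, 0], "claw": 60}, {"translation": [0, 0, 80], "rotation": [0, 0, 0], "claw": 60}, {"translation": [0, 0, 110], "rotation": [0, 0, 0], "claw": 60}, {"translation": [0, 0, 125], "rotation": [0, 0, 0], "claw": 60}, {"translation": [0, 0, 125], "rotation": [0, 0, 0], "claw": 60}]}}

```text
clock: 3.8
tool_pos: [0.4787, -0.1303, -0.0022]
orientation: [-179.7, -0.3, 142.3]
force: [-0.6, 0.4, 1.1]
opening: 0.0545
gripper_force: 0.0
```

Request:
{"name": "arm_command", "arguments": {"steps": [{"translation": [0, 0, 8], "rotation": [0, 0, 0], "claw": 55}, {"translation": [0, 0, 16], "rotation": [0, 0, 0], "claw": 55}, {"translation": [0, 0, 20], "rotation": [0, 0, 0], "claw": 55}, {"translation": [0, 0, 22], "rotation": [0, 0, 0], "claw": 55}, {"translation": [0, 0, 22], "rotation": [0, 0, 0], "claw": 55}]}}

```text
clock: 4.3
tool_pos: [0.4818, -0.13, -0.0208]
orientation: [180.0, 0.0, 142.3]
force: [0.3, -0.0, 0.0]
opening: 0.0549
gripper_force: 0.0
```

```bash
python3 - <<'E'
from h import *
snap('wrist','w3')
z=np.load('pics/w3.npz');d=z['d'];c,K=cam('wrist');H=np.array(c['hand_eye'])
cv2.imwrite('pics/c3.png',cv2.resize(z['im'][190:400,180:460,::-1],(800,600)))
E
```

```text
(no output)
```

View pics/c3.png

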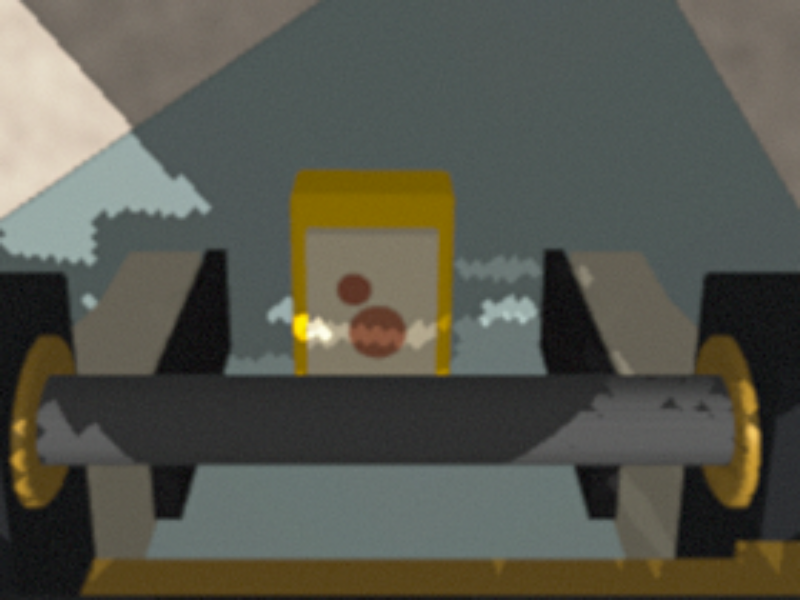

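Crop: block centred between the open fingers, with no contact. Going 8 mm lower and gripping.

Request:
{"name": "arm_command", "arguments": {"steps": [{"translation": [-1, 0, 5], "rotation": [0, 0, 0], "claw": 55}, {"translation": [-1, 0, 8], "rotation": [0, 0, 0], "claw": 35}, {"translation": [-1, 0, 8], "rotation": [0, 0, 0], "claw": 15}, {"translation": [-1, 0, 8], "rotation": [0, 0, 0], "claw": 15}, {"translation": [-1, 0, 8], "rotation": [0, 0, 0], "claw": 15}]}}

```text
clock: 4.85
tool_pos: [0.4825, -0.1306, -0.0288]
orientation: [-180.0, 0.0, 142.3]
force: [0.4, -0.5, 0.3]
opening: 0.0283
gripper_force: 0.1
```

Request:
{"name": "arm_command", "arguments": {"steps": [{"translation": [0, 0, 0], "rotation": [0, 0, 0], "claw": 15}, {"translation": [0, 0, 0], "rotation": [0, 0, 0], "claw": 15}, {"translation": [0, 0, 0], "rotation": [0, 0, 0], "claw": 15}]}}

```text
clock: 5.15
tool_pos: [0.4825, -0.1306, -0.0288]
orientation: [180.0, 0.0, 142.3]
force: [0.3, 0.4, 0.3]
opening: 0.0275
gripper_force: 30.0
```

Request:
{"name": "arm_command", "arguments": {"steps": [{"translation": [0, 0, -25], "rotation": [0, 0, 0], "claw": 15}, {"translation": [0, 0, -60], "rotation": [0, 0, 0], "claw": 15}, {"translation": [0, 0, -100], "rotation": [0, 0, 0], "claw": 15}, {"translation": [20, 45, -110], "rotation": [0, 0, -1], "claw": 15}, {"translation": [40, 80, -110], "rotation": [0, 0, -2], "claw": 15}]}}

```text
clock: 5.65
tool_pos: [0.502, -0.042, 0.0839]
orientation: [179.8, 0.2, 152.4]
force: [0.5, 1.1, -0.2]
opening: 0.0278
gripper_force: 30.0
```

```bash
python3 - <<'E'
from h import *
print(ctrl.get_obs()['opening'],ctrl.get_obs()['tool_pos'])
to(.524,.196,.08,176.4)
E
```

```text
0.027761779018671783 [ 0.50195124 -0.04197179  0.08389961]
to (0.524, 0.196, 0.08, 176.4) tr [ 90.8 221.1   4.3] rot [ 0.03  0.06 -4.8 ] rows 5.0
```

Request:
{"name": "arm_command", "arguments": {"steps": [{"translation": [18, 44, 1], "rotation": [0, 0, -1], "claw": 15}, {"translation": [36, 88, 2], "rotation": [0, 0, -2], "claw": 15}, {"translation": [54, 130, 3], "rotation": [0, 0, -3], "claw": 15}, {"translation": [72, 175, 4], "rotation": [0, 0, -4], "claw": 15}, {"translation": [91, 212, 4], "rotation": [0, 0, -4.8], "claw": 15}]}}

```text
clock: 6.15
tool_pos: [0.5177, 0.1896, 0.0772]
orientation: [180.0, 0.0, 176.6]
force: [0.4, 0.0, -0.9]
opening: 0.0275
gripper_force: 30.0
```

Request:
{"name": "arm_command", "arguments": {"steps": [{"translation": [0, 0, 0], "rotation": [0, 0, 0], "claw": 15}, {"translation": [0, 0, 0], "rotation": [0, 0, 0], "claw": 15}]}}

```text
clock: 6.35
tool_pos: [0.5171, 0.188, 0.0768]
orientation: [-180.0, -0.0, 176.4]
force: [0.4, 0.1, -0.8]
opening: 0.0278
gripper_force: 30.0
```

```bash
python3 - <<'E'
from h import *
im,d,T=snap('wrist','w4'); print(T[:3,3],ctrl.get_obs()['orientation'])
snap('top','top4')
E
```

```text
[0.51713842 0.18799851 0.0767851 ] [-1.79971092e+02 -4.23722616e-02  1.76340010e+02]
```

View pics/w4.png

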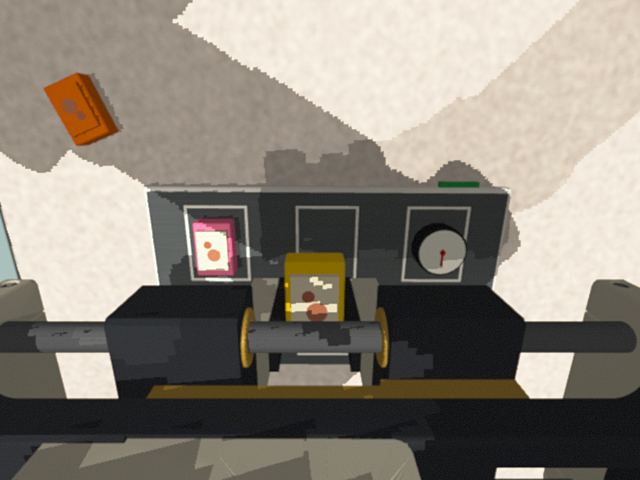

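Wrist view: plate with near-edge corners (148,190) and (508,188). Middle outline's near corners (296,207) and (358,206), its far line at row 354. Pink at (213,247) and the thermometer at (440,248). The held block is slightly nearer the robot than the slot centre. I'll measure the slot grid from sub-pixel white-line positions.

```bash
python3 - <<'E'
from h import *
z=np.load('pics/w4.npz'); T=z['T']; g=cv2.cvtColor(z['im'],cv2.COLOR_RGB2GRAY).astype(float)
# vertical lines at row 220..250 ; horizontal near lines
def colpeak(u0,u1,v0,v1): 
    s=g[v0:v1,u0:u1].mean(0); s=np.clip(s-np.median(s)-10,0,None); return (s*np.arange(u0,u1)).sum()/s.sum()
def rowpeak(v0,v1,u0,u1):
    s=g[v0:v1,u0:u1].mean(1); s=np.clip(s-np.median(s)-10,0,None); return (s*np.arange(v0,v1)).sum()/s.sum()
vl=[colpeak(u-5,u+6,228,240) for u in (187,248,297,357,407,468)]
hl=[rowpeak(202,214,a,b) for a,b in ((195,240),(305,350),(415,460))]
print('v',np.round(vl,1),'h',np.round(hl,1))
W=ray('wrist',[(u,233.5) for u in vl],.012,T)[:,:2]; print('lines at row 233',W.round(4).tolist())
cc=(W[::2]+W[1::2])/2; print('slot mid pts',cc.round(4).tolist())
N=ray('wrist',[(217,hl[0]),(327,hl[1]),(437,hl[2])],.012,T)[:,:2]; print('near lines',N.round(4).tolist())
yd=(N[2]-N[0]); yaw=np.degrees(np.arctan2(-yd[0],yd[1])); print('yaw',yaw,'v-line width',np.linalg.norm(W[1]-W[0]),'pitch',np.linalg.norm(cc[2]-cc[0])/2)
a=np.radians(yaw); X=np.array([np.cos(a),np.sin(a)]); Y=np.array([-np.sin(a),np.cos(a)])
# line centre is ~29mm+half line from slot centre
x0=(N@X).mean()+.030; y0=cc[1]@Y-0
print('mid near slot centre',x0*X+y0*Y,' cc Y',cc@Y)
F=rowpeak(346,362,305,350); print('far row',F,ray('wrist',[(327,F)],.012,T)[0]@np.r_[X,0]-(N@X).mean())
rect('w4','pink',213,247,42,.026)
# held block in the tool frame: corners of near top edge
d=z['d'];c,K=cam('wrist');H=np.array(c['hand_eye'])
for u,v in ((288,256),(341,256),(315,256),(315,268),(315,300)):
    print('held tool',u,v,((H[:3,:3]@(np.linalg.inv(K)@[u,v,1]*d[v,u])+H[:3,3])*1000).round(1))
a=z['im'][240:380,230:400,::-1]; cv2.imwrite('pics/c4.png',cv2.resize(a,(728,600),interpolation=cv2.INTER_CUBIC))
E
```

```text
v [187.3 246.6 296.8 356.  406.2 465.5] h [206.4 206.9 207.5]
lines at row 233 [[0.5092, 0.0904], [0.5121, 0.1364], [0.5145, 0.1755], [0.5173, 0.2216], [0.5197, 0.2606], [0.5226, 0.3068]]
slot mid pts [[0.5106, 0.1134], [0.5159, 0.1985], [0.5212, 0.2837]]
near lines [[0.4893, 0.1165], [0.4948, 0.2001], [0.5005, 0.2837]]
yaw -3.8379095457427255 v-line width 0.046161082582237924 pitch 0.08530859346679331
mid near slot centre [0.52478879 0.19793751]  cc Y [0.14732324 0.23261987 0.31793822]
far row 353.5447458436083 0.1303995210123361
pink 933 c mm [517.6 114.8] size [44.2 30.8] yaw 176.5
held tool 288 256 [ 21.8 -11.5 -38.7]
held tool 341 256 [ 22.   13.7 -39.3]
held tool 315 256 [ 22.    1.4 -39.2]
held tool 315 268 [ 18.8   1.4 -46.5]
held tool 315 300 [  4.1   1.4 -49.3]
```

View pics/c4.png

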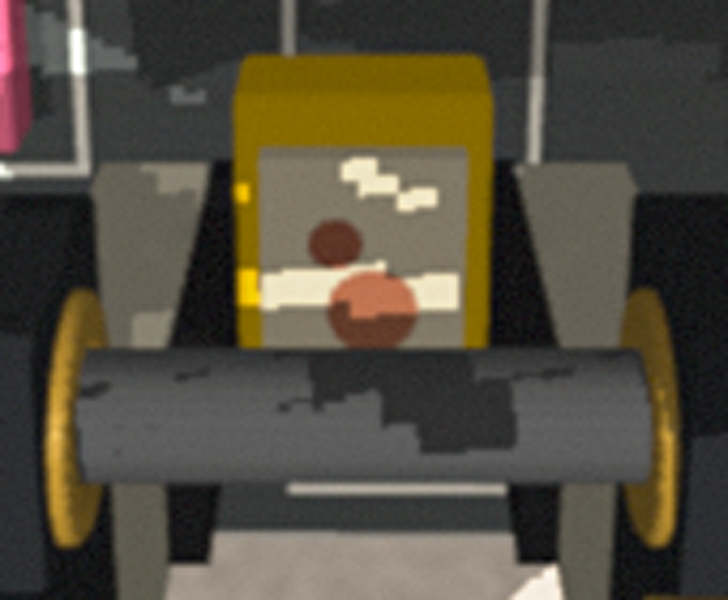

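Grid consistent (pitch 85.3 mm, far-row line at 130 mm from the near line, as it must be): middle near slot at (.5248,.1979), plate yaw −3.8°. Held block's centre in the tool frame is about (0.9, 1.2) mm.

```bash
python3 - <<'E'
from h import *
to(.5256,.1966,-.0193,176.16)
E
```

```text
to (0.5256, 0.1966, -0.0193, 176.16) tr [-7.8 10.7 96.3] rot [-0.   -0.01  0.03] rows 2.0
```

Request:
{"name": "arm_command", "arguments": {"steps": [{"translation": [-8, 10.5, 35], "rotation": [0, 0, 0], "claw": 15}, {"translation": [-8, 10.5, 60], "rotation": [0, 0, 0], "claw": 15}, {"translation": [-8, 10.5, 80], "rotation": [0, 0, 0], "claw": 15}, {"translation": [-8, 10.5, 88], "rotation": [0, 0, 0], "claw": 15}, {"translation": [-8, 10.5, 88], "rotation": [0, 0, 0], "claw": 15}]}}

```text
clock: 6.95
tool_pos: [0.5257, 0.1956, -0.0116]
orientation: [-179.9, -0.1, 176.2]
force: [-0.2, -0.2, -0.2]
opening: 0.0278
gripper_force: 30.0
```

```bash
python3 - <<'E'
from h import *
to(.5256,.1966,-.0193,176.16)
E
```

```text
to (0.5256, 0.1966, -0.0193, 176.16) tr [0.2 1.  7.7] rot [-0.02 -0.02  0.02] rows 1.0
```

Request:
{"name": "arm_command", "arguments": {"steps": [{"translation": [0, 1, 5], "rotation": [0, 0, 0], "claw": 15}, {"translation": [0, 1, 7.5], "rotation": [0, 0, 0], "claw": 15}, {"translation": [0, 1, 8], "rotation": [0, 0, 0], "claw": 15}, {"translation": [0, 1, 8], "rotation": [0, 0, 0], "claw": 15}, {"translation": [0, 1, 8], "rotation": [0, 0, 0], "claw": 28}]}}

```text
clock: 7.45
tool_pos: [0.5265, 0.1983, -0.0184]
orientation: [180.0, 0.0, 176.3]
force: [-0.0, -0.1, -0.2]
opening: 0.0278
gripper_force: 30.0
```

Request:
{"name": "arm_command", "arguments": {"steps": [{"translation": [0, 0, 0], "rotation": [0, 0, 0], "claw": 45}, {"translation": [0, 0, 0], "rotation": [0, 0, 0], "claw": 45}, {"translation": [0, 0, 0], "rotation": [0, 0, 0], "claw": 45}, {"translation": [0, 0, -20], "rotation": [0, 0, 0], "claw": 50}, {"translation": [0, 0, -60], "rotation": [0, 0, 0], "claw": 60}]}}

```text
clock: 7.95
tool_pos: [0.5242, 0.1966, 0.039]
orientation: [-179.8, -0.3, 176.3]
force: [0.8, 0.8, 0.4]
opening: 0.0532
gripper_force: 0.0
```

Request:
{"name": "arm_command", "arguments": {"steps": [{"translation": [25, 0, -40], "rotation": [0, 0, 0], "claw": 60}, {"translation": [50, 0, -80], "rotation": [0, 0, 0], "claw": 60}, {"translation": [60, 0, -100], "rotation": [0, 0, 0], "claw": 60}, {"translation": [60, 0, -100], "rotation": [0, 0, 0], "claw": 60}, {"translation": [60, 0, -100], "rotation": [0, 0, 0], "claw": 60}]}}

```text
clock: 8.45
tool_pos: [0.4664, 0.2023, 0.1417]
orientation: [179.9, 0.1, 176.4]
force: [0.2, 0.3, 0.3]
opening: 0.0602
gripper_force: 0.0
```

```bash
python3 - <<'E'
from h import *
im,d,T=snap('wrist','w5'); print(T[:3,3],ctrl.get_obs()['orientation'])
E
```

```text
[0.46644878 0.20226084 0.14169797] [ 1.79997341e+02 -1.72651344e-02  1.76329910e+02]
```

View pics/w5.png

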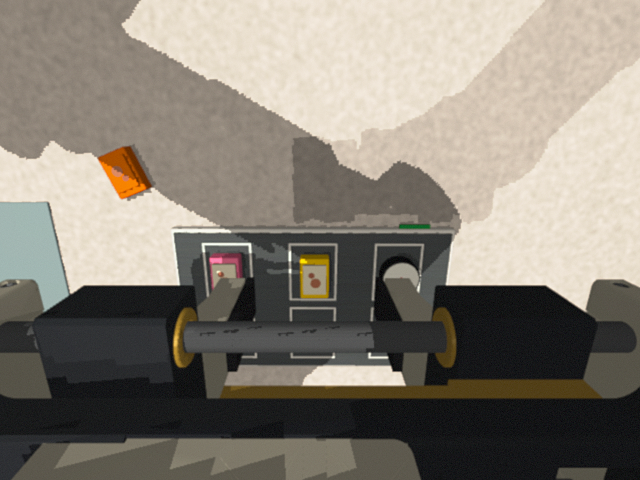

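Wrist view: yellow block (314,276) sits within its outline (291–337, 243–300). Checking numerically and planning the move to green.

```bash
python3 - <<'E'
from h import *
rect('w5','yellow',314,276,32,.026)
z=np.load('pics/w5.npz'); print(ray('wrist',[(291,244.5),(337,244),(337,299.5),(291,299.5)],.012,z['T']).mean(0))
to(.6046,-.2535,.09,-118.4); to(.53,-.03,.13,-155)
E
```

```text
yellow 638 c mm [523.  199.7] size [45.6 29. ] yaw 177.1
[0.52547268 0.19946733 0.012     ]
to (0.6046, -0.2535, 0.09, -118.4) tr [-167.2 -445.6   50.7] rot [  0.    -0.   -13.05] rows 10.0
to (0.53, -0.03, 0.13, -155) tr [ -78.5 -227.3   10.7] rot [ 0.   -0.   -5.73] rows 5.0
```

Request:
{"name": "arm_command", "arguments": {"steps": [{"translation": [-15, -45, 0], "rotation": [0, 0, -1.1], "claw": 60}, {"translation": [-30, -90, 2], "rotation": [0, 0, -2.3], "claw": 60}, {"translation": [-47, -135, 4], "rotation": [0, 0, -3.4], "claw": 60}, {"translation": [-62, -180, 6], "rotation": [0, 0, -4.6], "claw": 60}, {"translation": [-78, -225, 8], "rotation": [0, 0, -5.7], "claw": 60}]}}

```text
clock: 9.0
tool_pos: [0.5297, -0.0298, 0.1315]
orientation: [180.0, -0.1, -154.9]
force: [0.8, -0.3, -0.3]
opening: 0.0602
gripper_force: 0.0
```

Request:
{"name": "arm_command", "arguments": {"steps": [{"translation": [0, 0, 0], "rotation": [0, 0, 0], "claw": 60}, {"translation": [0, 0, 0], "rotation": [0, 0, 0], "claw": 60}]}}

```text
clock: 9.2
tool_pos: [0.5293, -0.0293, 0.1313]
orientation: [180.0, -0.2, -155.4]
force: [0.2, 0.4, -0.4]
opening: 0.0598
gripper_force: 0.0
```

```bash
python3 - <<'E'
from h import *
to(.6046,-.2535,.10,-118.4)
E
```

```text
to (0.6046, -0.2535, 0.1, -118.4) tr [  24.7 -235.2   31.2] rot [ 0.02 -0.03 -7.4 ] rows 5.0
```

Request:
{"name": "arm_command", "arguments": {"steps": [{"translation": [5, -47, 6], "rotation": [0, 0, -1.5], "claw": 60}, {"translation": [10, -94, 12], "rotation": [0, 0, -3], "claw": 60}, {"translation": [15, -141, 19], "rotation": [0, 0, -4.5], "claw": 60}, {"translation": [20, -188, 25], "rotation": [0, 0, -6], "claw": 60}, {"translation": [25, -235, 31], "rotation": [0, 0, -7.4], "claw": 60}]}}

```text
clock: 9.7
tool_pos: [0.6065, -0.2516, 0.1009]
orientation: [179.9, -0.0, -117.8]
force: [2.0, 0.9, 0.7]
opening: 0.0599
gripper_force: 0.0
```

Request:
{"name": "arm_command", "arguments": {"steps": [{"translation": [0, 0, 0], "rotation": [0, 0, 0], "claw": 60}, {"translation": [0, 0, 0], "rotation": [0, 0, 0], "claw": 60}]}}

```text
clock: 9.9
tool_pos: [0.6055, -0.2512, 0.1002]
orientation: [179.8, -0.1, -118.3]
force: [0.0, 0.7, -0.0]
opening: 0.0598
gripper_force: 0.0
```

```bash
cat >> h.py <<'E'
def topface(pic,col,u,v,r,z0,zp,s=110):
    """centre/yaw from depth: plastic top points of the cassette at height zp (+-2.5mm), world mm"""
    q=np.load(f'pics/{pic}.npz'); M=c2w('wrist',q['T']); c,K=cam('wrist'); d=q['d']
    vv,uu=np.mgrid[max(v-r,0):v+r,max(u-r,0):u+r]; dd=d[vv,uu]
    P=(np.linalg.inv(K)@np.stack([uu.ravel(),vv.ravel(),np.ones(uu.size)]))*dd.ravel(); P=(M[:3,:3]@P).T+M[:3,3]
    k=(P[:,2]>zp-.003)&(P[:,2]<zp+.008)&(dd.ravel()>0); (cc,sz,an)=cv2.minAreaRect((P[k,:2]*1000).astype(np.float32))
    box=cv2.boxPoints((cc,sz,an)); e=[box[1]-box[0],box[2]-box[1]]; L=[np.linalg.norm(x) for x in e]; l=e[int(np.argmax(L))]
    print('depth',col,k.sum(),'c',np.round(cc,1),'size',np.round(L,1),'yaw',round(float(np.degrees(np.arctan2(l[1],l[0]))%180),1),'zmax',P[k,2].max().round(4))
E
python3 - <<'E'
from h import *
im,d,T=snap('wrist','w6'); print(T[:3,3],ctrl.get_obs()['orientation'])
c,K=cam('wrist'); p=np.linalg.inv(T@np.array(c['hand_eye']))@[.6046,-.2535,.02,1]; uv=(K@(p[:3]/p[2]))[:2]; print(uv)
u,v=uv.astype(int); rect('w6','green',u,v,45,.017); topface('w6','green',u,v,45,.003,.017)
cv2.imwrite('pics/c6.png',cv2.resize(im[120:360,160:480,::-1],(640,480)))
E
```

```text
[ 0.60546605 -0.2512381   0.10019234] [ 1.79880895e+02 -3.08319131e-02 -1.18245508e+02]
[313.59043759 226.68728968]
green 625 c mm [ 603.  -255.7] size [27.7 42.7] yaw 61.7
depth green 1660 c [ 603.3 -255.2] size [28.  42.1] yaw 61.7 zmax 0.0226
```

View pics/c6.png

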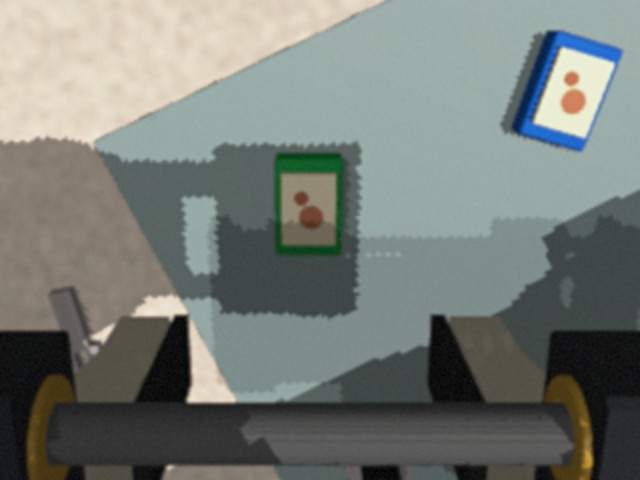

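Crop: green at full-image (314,222), blue upper right. Green centre (603,-255), yaw 61.7°, size 28x42. Descending.

```bash
python3 - <<'E'
from h import *
to(.6048,-.2549,-.0288,-118.3)
E
```

```text
to (0.6048, -0.2549, -0.0288, -118.3) tr [  4.2  -1.7 129.7] rot [ 0.02 -0.01  0.01] rows 3.0
```

Request:
{"name": "arm_command", "arguments": {"steps": [{"translation": [4, -1.5, 45], "rotation": [0, 0, 0], "claw": 55}, {"translation": [4, -1.5, 85], "rotation": [0, 0, 0], "claw": 55}, {"translation": [4, -1.5, 110], "rotation": [0, 0, 0], "claw": 55}, {"translation": [4, -1.5, 120], "rotation": [0, 0, 0], "claw": 55}, {"translation": [4, -1.5, 120], "rotation": [0, 0, 0], "claw": 55}]}}

```text
clock: 10.45
tool_pos: [0.6048, -0.2541, -0.0187]
orientation: [179.9, -0.0, -118.1]
force: [0.5, -0.1, -0.1]
opening: 0.0549
gripper_force: 0.0
```

Request:
{"name": "arm_command", "arguments": {"steps": [{"translation": [0, 0, 6], "rotation": [0, 0, 0], "claw": 50}, {"translation": [0, 0, 9], "rotation": [0, 0, 0], "claw": 40}, {"translation": [0, 0, 9.5], "rotation": [0, 0, 0], "claw": 15}, {"translation": [0, 0, 9.5], "rotation": [0, 0, 0], "claw": 15}, {"translation": [0, 0, 9.5], "rotation": [0, 0, 0], "claw": 15}]}}

```text
clock: 10.95
tool_pos: [0.6056, -0.2557, -0.0267]
orientation: [-180.0, 0.0, -118.2]
force: [-0.8, 0.7, 2.2]
opening: 0.0277
gripper_force: 30.0
```

Request:
{"name": "arm_command", "arguments": {"steps": [{"translation": [0, 0, 0], "rotation": [0, 0, 0], "claw": 15}, {"translation": [0, 0, 0], "rotation": [0, 0, 0], "claw": 15}, {"translation": [0, 0, 0], "rotation": [0, 0, 0], "claw": 15}, {"translation": [0, 0, 0], "rotation": [0, 0, 0], "claw": 15}]}}

```text
clock: 11.35
tool_pos: [0.6056, -0.2557, -0.0267]
orientation: [-180.0, 0.0, -118.2]
force: [-0.3, 1.3, 5.9]
opening: 0.0274
gripper_force: 30.0
```

Request:
{"name": "arm_command", "arguments": {"steps": [{"translation": [0, 0, -25], "rotation": [0, 0, 0], "claw": 15}, {"translation": [0, 0, -60], "rotation": [0, 0, 0], "claw": 15}, {"translation": [0, 0, -100], "rotation": [0, 0, 0], "claw": 15}, {"translation": [0, 0, -130], "rotation": [0, 0, 0], "claw": 15}, {"translation": [0, 0, -130], "rotation": [0, 0, 0], "claw": 15}]}}

```text
clock: 11.85
tool_pos: [0.6083, -0.2565, 0.108]
orientation: [-179.5, 0.1, -118.1]
force: [0.7, 0.1, -0.3]
opening: 0.0275
gripper_force: 30.0
```

```bash
python3 - <<'E'
from h import *
to(.57,-.07,.10,-150); to(.594,.108,.08,-183.84)
E
```

```text
to (0.57, -0.07, 0.1, -150) tr [-146.4  121.8    7.3] rot [-0.08  0.05  6.37] rows 4.0
to (0.594, 0.108, 0.08, -183.84) tr [-314.6  184.8   27.1] rot [-0.07  0.07 13.14] rows 8.0
```

Request:
{"name": "arm_command", "arguments": {"steps": [{"translation": [-35, 30, 2], "rotation": [0, 0, 1.5], "claw": 15}, {"translation": [-70, 60, 4], "rotation": [0, 0, 3], "claw": 15}, {"translation": [-110, 90, 6], "rotation": [0, 0, 4.6], "claw": 15}, {"translation": [-146, 122, 8], "rotation": [0, 0, 6.2], "claw": 15}, {"translation": [-146, 122, 8], "rotation": [0, 0, 6.2], "claw": 15}]}}

```text
clock: 12.35
tool_pos: [0.5652, -0.0653, 0.094]
orientation: [179.9, -0.0, -149.3]
force: [0.2, 0.4, -0.1]
opening: 0.0275
gripper_force: 30.0
```

```bash
python3 - <<'E'
from h import *
to(.593,.109,.08,-183.84)
E
```

```text
to (0.593, 0.109, 0.08, -183.84) tr [-112.8  135.8   14.1] rot [ 0.01 -0.01  6.9 ] rows 5.0
```

Request:
{"name": "arm_command", "arguments": {"steps": [{"translation": [-28, 34, 3], "rotation": [0, 0, 1.7], "claw": 15}, {"translation": [-56, 68, 7], "rotation": [0, 0, 3.4], "claw": 15}, {"translation": [-85, 102, 10], "rotation": [0, 0, 5.1], "claw": 15}, {"translation": [-113, 136, 14], "rotation": [0, 0, 6.8], "claw": 15}, {"translation": [-113, 136, 14], "rotation": [0, 0, 6.9], "claw": 15}]}}

```text
clock: 12.85
tool_pos: [0.5947, 0.1095, 0.0794]
orientation: [180.0, -0.0, 176.2]
force: [-0.3, -0.2, -0.2]
opening: 0.0278
gripper_force: 30.0
```

Request:
{"name": "arm_command", "arguments": {"steps": [{"translation": [0, 0, 0], "rotation": [0, 0, 0], "claw": 15}, {"translation": [0, 0, 0], "rotation": [0, 0, 0], "claw": 15}]}}

```text
clock: 13.05
tool_pos: [0.5936, 0.1046, 0.0802]
orientation: [-180.0, -0.1, 176.4]
force: [0.3, -0.3, 0.5]
opening: 0.0279
gripper_force: 30.0
```

```bash
cat > held.py <<'E'
import sys; from h import *
def held(pic):
    z=np.load(f'pics/{pic}.npz'); d=z['d'];c,K=cam('wrist');H=np.array(c['hand_eye'])
    vv,uu=np.mgrid[235:330,260:372]; P=(np.linalg.inv(K)@np.stack([uu.ravel(),vv.ravel(),np.ones(uu.size)]))*d[vv,uu].ravel()
    P=((H[:3,:3]@P).T+H[:3,3])*1000
    hsv=cv2.cvtColor(z['im'],cv2.COLOR_RGB2HSV)[235:330,260:372].reshape(-1,3)
    k=(P[:,2]>-56)&(P[:,2]<-28)&(hsv[:,1]>110)&(hsv[:,2]>30)&(P[:,0]>2)
    Q=P[k]; t=Q[Q[:,2]<np.percentile(Q[:,2],40)]
    print('held n',k.sum(),'front x 99%',np.percentile(Q[:,0],[90,97,99]).round(1),'y range',np.percentile(Q[:,1],[1,99]).round(1),'z',np.percentile(Q[:,2],[2,10,50]).round(1))
    w=P[(abs(P[:,1]-1)<6)&(P[:,0]>1)&(P[:,0]<12)&(P[:,2]<-35)&(P[:,2]>-60)]; print('wax z',np.median(w[:,2]).round(1) if len(w) else None)
E
python3 - <<'E'
from held import *
im,d,T=snap('wrist','w7'); print(T[:3,3],ctrl.get_obs()['orientation'])
held('w4'); held('w7')
cv2.imwrite('pics/c7.png',np.vstack([im[150:400,100:560,::-1]]))
E
```

```text
[0.59362023 0.10458296 0.08016844] [-1.79982222e+02 -3.32560214e-02  1.76352027e+02]
held n 1763 front x 99% [22.  22.1 22.3] y range [-12.8  15.1] z [-50.  -47.3 -45.9]
wax z -49.3
held n 1633 front x 99% [22.2 22.4 22.6] y range [-12.8  15.1] z [-47.8 -45.2 -43.8]
wax z -47.3
```

View pics/c7.png

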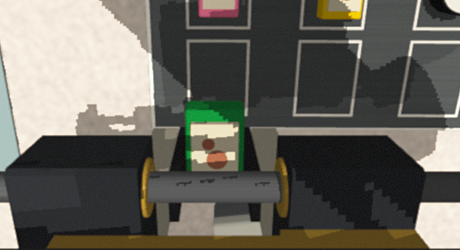

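Crop: green held over the far slot behind pink, whose near corners are at full-image (288,191) and (350,190). Verifying that slot centre.

```bash
cat >> held.py <<'E'
def slot(pic,u1,u2,vr,vh,z=.012,yaw=-3.84):
    """slot centre from its two side lines (cols u1,u2 near row vr) and its near line (row vh); world"""
    q=np.load(f'pics/{pic}.npz'); g=cv2.cvtColor(q['im'],cv2.COLOR_RGB2GRAY).astype(float)
    def pk(s,o): s=np.clip(s-np.median(s)-8,0,None); return (s*np.arange(o,o+len(s))).sum()/s.sum()
    a=[pk(g[vr-4:vr+5,u-6:u+7].mean(0),u-6) for u in (u1,u2)]; m=int((u1+u2)/2)
    h=pk(g[vh-5:vh+6,u1+10:u2-9].mean(1),vh-5)
    W=ray('wrist',[(a[0],vr),(a[1],vr),(m,h)],z,q['T'])[:,:2]; t=np.radians(yaw); X=np.array([np.cos(t),np.sin(t)]);Y=np.array([-X[1],X[0]])
    c=(W[2]@X+.030)*X+(W[:2]@Y).mean()*Y; print('slot lines',np.round(a,1),round(h,1),'width',np.linalg.norm(W[1]-W[0]).round(4),'centre',c.round(4)); return c
E
python3 - <<'E'
from held import *
c=slot('w7',288,349,215,191); print('grid',(.5890,.1084))
to(.5890+.0011,.1084-.0013,-.0178,176.16)
E
```

```text
slot lines [287.9 347.3] 190.5 width 0.0462 centre [0.5888 0.1084]
grid (0.589, 0.1084)
to (0.5901, 0.1071, -0.0178, 176.16) tr [ 3.7  2.6 98.2] rot [-0.   -0.01  0.04] rows 2.0
```

Request:
{"name": "arm_command", "arguments": {"steps": [{"translation": [3.7, 2.6, 35], "rotation": [0, 0, 0], "claw": 15}, {"translation": [3.7, 2.6, 60], "rotation": [0, 0, 0], "claw": 15}, {"translation": [3.7, 2.6, 80], "rotation": [0, 0, 0], "claw": 15}, {"translation": [3.7, 2.6, 88], "rotation": [0, 0, 0], "claw": 15}, {"translation": [3.7, 2.6, 88], "rotation": [0, 0, 0], "claw": 15}]}}

```text
clock: 13.6
tool_pos: [0.5899, 0.1069, -0.0082]
orientation: [-179.9, -0.1, 176.3]
force: [-0.1, 0.4, 0.1]
opening: 0.0274
gripper_force: 30.0
```

Request:
{"name": "arm_command", "arguments": {"steps": [{"translation": [0, 0, 0], "rotation": [0, 0, 0], "claw": 15}, {"translation": [0, 0, 0], "rotation": [0, 0, 0], "claw": 15}]}}

```text
clock: 13.8
tool_pos: [0.5915, 0.1083, -0.006]
orientation: [179.9, 0.1, 176.3]
force: [0.5, 0.0, -1.0]
opening: 0.0276
gripper_force: 30.0
```

```bash
python3 - <<'E'
from held import *
to(.5901,.1071,-.0178,176.16)
E
```

```text
to (0.5901, 0.1071, -0.0178, 176.16) tr [ 1.3 -1.3 11.8] rot [0.01 0.02 0.03] rows 1.0
```

Request:
{"name": "arm_command", "arguments": {"steps": [{"translation": [0.7, -0.7, 5], "rotation": [0, 0, 0], "claw": 15}, {"translation": [0.7, -0.7, 9], "rotation": [0, 0, 0], "claw": 15}, {"translation": [0.7, -0.7, 10], "rotation": [0, 0, 0], "claw": 15}, {"translation": [0.7, -0.7, 10], "rotation": [0, 0, 0], "claw": 15}, {"translation": [0.7, -0.7, 10], "rotation": [0, 0, 0], "claw": 15}]}}

```text
clock: 14.3
tool_pos: [0.5898, 0.1076, -0.0173]
orientation: [-180.0, 0.0, 176.3]
force: [0.5, 0.7, -0.8]
opening: 0.0274
gripper_force: 30.0
```

Request:
{"name": "arm_command", "arguments": {"steps": [{"translation": [0, 0, 0], "rotation": [0, 0, 0], "claw": 15}, {"translation": [0, 0, 0], "rotation": [0, 0, 0], "claw": 15}, {"translation": [0, 0, 0], "rotation": [0, 0, 0], "claw": 15}]}}

```text
clock: 14.6
tool_pos: [0.5898, 0.1076, -0.0173]
orientation: [180.0, 0.0, 176.3]
force: [-1.0, -0.2, -0.5]
opening: 0.0277
gripper_force: 30.0
```

Request:
{"name": "arm_command", "arguments": {"steps": [{"translation": [0, -0.4, 0.8], "rotation": [0, 0, 0], "claw": 15}, {"translation": [0, -0.4, 0.8], "rotation": [0, 0, 0], "claw": 15}, {"translation": [0, -0.4, 0.8], "rotation": [0, 0, 0], "claw": 15}, {"translation": [0, -0.4, 0.8], "rotation": [0, 0, 0], "claw": 28}, {"translation": [0, -0.4, 0.8], "rotation": [0, 0, 0], "claw": 45}]}}

```text
clock: 15.1
tool_pos: [0.5898, 0.1072, -0.018]
orientation: [180.0, 0.0, 176.3]
force: [-0.4, 0.7, 0.9]
opening: 0.031
gripper_force: 0.0
```

Request:
{"name": "arm_command", "arguments": {"steps": [{"translation": [0, 0, 0], "rotation": [0, 0, 0], "claw": 45}, {"translation": [0, 0, 0], "rotation": [0, 0, 0], "claw": 45}, {"translation": [0, 0, -20], "rotation": [0, 0, 0], "claw": 50}, {"translation": [0, 0, -60], "rotation": [0, 0, 0], "claw": 60}, {"translation": [0, 0, -105], "rotation": [0, 0, 0], "claw": 60}]}}

```text
clock: 15.6
tool_pos: [0.5886, 0.1065, 0.0865]
orientation: [-179.9, -0.2, 176.3]
force: [2.0, 0.7, 0.3]
opening: 0.0578
gripper_force: 0.0
```

```bash
python3 - <<'E'
from held import *
to(.4913,-.2456,.10,-137.1)
E
```

```text
to (0.4913, -0.2456, 0.1, -137.1) tr [  74.5 -357.7  -12.6] rot [-0.01 -0.04 -9.32] rows 8.0
```

Request:
{"name": "arm_command", "arguments": {"steps": [{"translation": [10, -47, -3], "rotation": [0, 0, 0], "claw": 60}, {"translation": [20, -94, -6], "rotation": [0, 0, 0], "claw": 60}, {"translation": [30, -141, -9], "rotation": [0, 0, 0], "claw": 60}, {"translation": [40, -188, -12], "rotation": [0, 0, 0], "claw": 60}, {"translation": [49, -235, -12], "rotation": [0, 0, 0], "claw": 60}]}}

```text
clock: 16.1
tool_pos: [0.5252, -0.1258, 0.0994]
orientation: [180.0, 0.1, 176.4]
force: [1.9, -0.4, 0.0]
opening: 0.0602
gripper_force: 0.0
```

Request:
{"name": "arm_command", "arguments": {"steps": [{"translation": [8, -35, 0], "rotation": [0, 0, -1.7], "claw": 60}, {"translation": [16, -70, 0], "rotation": [0, 0, -3.4], "claw": 60}, {"translation": [25, -105, 0], "rotation": [0, 0, -5.1], "claw": 60}, {"translation": [26, -122, 0], "rotation": [0, 0, -6.8], "claw": 60}, {"translation": [26, -122, 0], "rotation": [0, 0, -8.5], "claw": 60}]}}

```text
clock: 16.6
tool_pos: [0.4911, -0.2465, 0.0986]
orientation: [180.0, -0.0, -141.0]
force: [-0.2, -0.5, -0.3]
opening: 0.0599
gripper_force: 0.0
```

Request:
{"name": "arm_command", "arguments": {"steps": [{"translation": [0, 0, 0], "rotation": [0, 0, -0.8], "claw": 60}, {"translation": [0, 0, 0], "rotation": [0, 0, -0.8], "claw": 60}, {"translation": [0, 0, 0], "rotation": [0, 0, -0.8], "claw": 60}]}}

```text
clock: 16.9
tool_pos: [0.4919, -0.2443, 0.0987]
orientation: [180.0, -0.0, -137.3]
force: [0.2, -0.4, 0.8]
opening: 0.06
gripper_force: 0.0
```

```bash
python3 - <<'E'
from held import *
im,d,T=snap('wrist','w8'); print(T[:3,3],ctrl.get_obs()['orientation'])
c,K=cam('wrist'); p=np.linalg.inv(T@np.array(c['hand_eye']))@[.4913,-.2456,.02,1]; u,v=((K@(p[:3]/p[2]))[:2]).astype(int); print(u,v)
rect('w8','blue',u,v,45,.017); topface('w8','blue',u,v,45,.003,.017)
E
```

```text
[ 0.49187121 -0.24429148  0.09870508] [ 1.79990763e+02 -6.15713574e-03 -1.37288065e+02]
313 228
blue 677 c mm [ 489.6 -248.1] size [28.  43.3] yaw 46.1
depth blue 1667 c [ 490.  -247.5] size [27.9 42.3] yaw 45.8 zmax 0.0227
```

```bash
python3 - <<'E'
from held import *
to(.4916,-.2477,-.027,-134.1)
E
```

```text
to (0.4916, -0.2477, -0.027, -134.1) tr [  2.6  -2.3 125.8] rot [ 0.   -0.   -0.64] rows 3.0
```

Request:
{"name": "arm_command", "arguments": {"steps": [{"translation": [2.5, -2.3, 45], "rotation": [0, 0, -0.6], "claw": 55}, {"translation": [2.5, -2.3, 85], "rotation": [0, 0, -0.6], "claw": 55}, {"translation": [2.5, -2.3, 107], "rotation": [0, 0, -0.6], "claw": 55}, {"translation": [2.5, -2.3, 116], "rotation": [0, 0, -0.6], "claw": 55}, {"translation": [2.5, -2.3, 116], "rotation": [0, 0, -0.6], "claw": 55}]}}

```text
clock: 17.45
tool_pos: [0.4912, -0.2475, -0.0181]
orientation: [179.9, -0.1, -134.2]
force: [0.1, -1.3, 0.3]
opening: 0.055
gripper_force: 0.0
```

Request:
{"name": "arm_command", "arguments": {"steps": [{"translation": [0, 0, 5], "rotation": [0, 0, 0], "claw": 50}, {"translation": [0, 0, 9], "rotation": [0, 0, 0], "claw": 40}, {"translation": [0, 0, 9], "rotation": [0, 0, 0], "claw": 15}, {"translation": [0, 0, 9], "rotation": [0, 0, 0], "claw": 15}, {"translation": [0, 0, 9], "rotation": [0, 0, 0], "claw": 15}]}}

```text
clock: 17.95
tool_pos: [0.4921, -0.2477, -0.0256]
orientation: [-180.0, 0.0, -134.2]
force: [-0.2, -0.1, 2.7]
opening: 0.0273
gripper_force: 30.0
```

Request:
{"name": "arm_command", "arguments": {"steps": [{"translation": [0, 0, 0], "rotation": [0, 0, 0], "claw": 15}, {"translation": [0, 0, 0], "rotation": [0, 0, 0], "claw": 15}, {"translation": [0, 0, 0], "rotation": [0, 0, 0], "claw": 15}, {"translation": [0, 0, 0], "rotation": [0, 0, 0], "claw": 15}]}}

```text
clock: 18.35
tool_pos: [0.4921, -0.2477, -0.0256]
orientation: [-180.0, 0.0, -134.2]
force: [-1.7, 1.8, 6.4]
opening: 0.0276
gripper_force: 30.0
```

Request:
{"name": "arm_command", "arguments": {"steps": [{"translation": [0, 0, -25], "rotation": [0, 0, 0], "claw": 15}, {"translation": [0, 0, -60], "rotation": [0, 0, 0], "claw": 15}, {"translation": [0, 0, -100], "rotation": [0, 0, 0], "claw": 15}, {"translation": [0, 0, -125], "rotation": [0, 0, 0], "claw": 15}, {"translation": [0, 0, -125], "rotation": [0, 0, 0], "claw": 15}]}}

```text
clock: 18.85
tool_pos: [0.4943, -0.2483, 0.1029]
orientation: [-179.7, 0.2, -134.1]
force: [0.0, -0.5, 0.5]
opening: 0.0278
gripper_force: 30.0
```

```bash
python3 - <<'E'
from h import *
print('slot', np.array([.5248,.1979])+.07*np.array([.9978,-.067])+.085*np.array([.067,.9978]))
to(.59,.27,.08,-183.84)
E
```

```text
slot [0.600341 0.278023]
to (0.59, 0.27, 0.08, -183.84) tr [-438.5  292.5   22.8] rot [-0.05  0.07  9.94] rows 11.0
```

Request:
{"name": "arm_command", "arguments": {"steps": [{"translation": [-41, 26, 0], "rotation": [0, 0, 0], "claw": 15}, {"translation": [-82, 52, 0], "rotation": [0, 0, 0], "claw": 15}, {"translation": [-123, 79, 0], "rotation": [0, 0, 0], "claw": 15}, {"translation": [-164, 106, 0], "rotation": [0, 0, 0], "claw": 15}, {"translation": [-205, 132, 0], "rotation": [0, 0, 0], "claw": 15}]}}

```text
clock: 19.35
tool_pos: [0.5395, -0.0068, 0.0983]
orientation: [180.0, -0.0, -134.2]
force: [1.8, -0.5, -0.3]
opening: 0.0273
gripper_force: 30.0
```

Request:
{"name": "arm_command", "arguments": {"steps": [{"translation": [-41, 26, 0], "rotation": [0, 0, 0], "claw": 15}, {"translation": [-82, 52, 0], "rotation": [0, 0, 0], "claw": 15}, {"translation": [-123, 79, 0], "rotation": [0, 0, 0], "claw": 15}, {"translation": [-164, 106, 0], "rotation": [0, 0, 0], "claw": 15}, {"translation": [-205, 132, 0], "rotation": [0, 0, 0], "claw": 15}]}}

```text
clock: 19.85
tool_pos: [0.5876, 0.2323, 0.0979]
orientation: [180.0, -0.1, -134.2]
force: [0.6, -0.2, -0.1]
opening: 0.0276
gripper_force: 30.0
```

```bash
python3 - <<'E'
from h import *
print(ctrl.get_obs()['joint_pos'].round(1)); to(.600,.277,.08,-183.84)
E
```

```text
[ 39.2  20.7 -12.1  -0.  -57.2 -83.4]
to (0.6, 0.277, 0.08, -183.84) tr [-40.7  22.3  17.9] rot [-0.   -0.01  9.94] rows 6.0
```

Request:
{"name": "arm_command", "arguments": {"steps": [{"translation": [-20, 11, 9], "rotation": [0, 0, 1.6], "claw": 15}, {"translation": [-41, 22, 18], "rotation": [0, 0, 3.2], "claw": 15}, {"translation": [-41, 22, 18], "rotation": [0, 0, 4.8], "claw": 15}, {"translation": [-41, 22, 18], "rotation": [0, 0, 6.4], "claw": 15}, {"translation": [-41, 22, 18], "rotation": [0, 0, 8], "claw": 15}]}}

```text
clock: 20.35
tool_pos: [0.6002, 0.2751, 0.0793]
orientation: [-179.9, -0.1, -174.5]
force: [0.2, -0.3, -0.2]
opening: 0.0279
gripper_force: 30.0
```

Request:
{"name": "arm_command", "arguments": {"steps": [{"translation": [0, 0, 0], "rotation": [0, 0, 1.5], "claw": 15}, {"translation": [0, 0, 0], "rotation": [0, 0, 1.9], "claw": 15}, {"translation": [0, 0, 0], "rotation": [0, 0, 1.9], "claw": 15}, {"translation": [0, 0, 0], "rotation": [0, 0, 1.9], "claw": 15}]}}

```text
clock: 20.75
tool_pos: [0.6006, 0.2748, 0.0801]
orientation: [-180.0, -0.0, 176.4]
force: [0.6, -0.1, 0.5]
opening: 0.0274
gripper_force: 30.0
```

```bash
python3 - <<'E'
from held import *
im,d,T=snap('wrist','w9'); print(T[:3,3],ctrl.get_obs()['orientation'])
held('w9')
g=np.array([.6003,.2780]); c,K=cam('wrist'); Mi=np.linalg.inv(T@np.array(c['hand_eye']))
X=np.array([.9978,-.067]);Y=np.array([.067,.9978]); uv=[]
for a,b in ((-.03,-.023),(-.03,.023),(-.018,-.023),(-.018,.023)):
    w=g+a*X+b*Y; p=Mi@[w[0],w[1],.012,1]; uv.append((K@(p[:3]/p[2]))[:2].round(1))
print(uv); u=np.array(uv).round().astype(int)
slot('w9',u[2][0],u[3][0],u[2][1],u[0][1])
cv2.imwrite('pics/c9.png',im[130:400,100:560,::-1])
E
```

```text
[0.60055765 0.27484042 0.08013816] [-1.79972334e+02 -3.55464823e-02  1.76395473e+02]
held n 1613 front x 99% [22.9 23.1 23.3] y range [-12.8  15. ] z [-46.6 -44.2 -42.6]
wax z -46.1
[array([287.2, 196.3]), array([347.3, 196.6]), array([287.5, 211.6]), array([346.8, 211.9])]
slot lines [287.3 346.9] 196.5 width 0.0461 centre [0.6004 0.278 ]
```

View pics/c9.png

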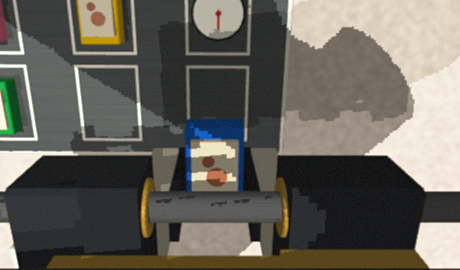

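Crop: blue held over the slot behind the thermometer; the measured slot agrees with the grid to 0.1 mm.

```bash
python3 - <<'E'
from held import *
to(.6022,.2768,-.0168,176.16)
E
```

```text
to (0.6022, 0.2768, -0.0168, 176.16) tr [-1.5  2.  97.1] rot [-0.01 -0.01  0.05] rows 2.0
```

Request:
{"name": "arm_command", "arguments": {"steps": [{"translation": [-1.5, 2, 35], "rotation": [0, 0, 0.05], "claw": 15}, {"translation": [-1.5, 2, 60], "rotation": [0, 0, 0.05], "claw": 15}, {"translation": [-1.5, 2, 78], "rotation": [0, 0, 0.05], "claw": 15}, {"translation": [-1.5, 2, 86], "rotation": [0, 0, 0.05], "claw": 15}, {"translation": [-1.5, 2, 92], "rotation": [0, 0, 0.05], "claw": 15}]}}

```text
clock: 21.3
tool_pos: [0.6025, 0.2769, -0.0117]
orientation: [-180.0, -0.0, 176.1]
force: [0.1, -0.2, 0.1]
opening: 0.0274
gripper_force: 30.0
```

Request:
{"name": "arm_command", "arguments": {"steps": [{"translation": [0, 0, 0], "rotation": [0, 0, 0], "claw": 15}, {"translation": [0, 0, 0], "rotation": [0, 0, 0], "claw": 15}, {"translation": [0, 0, 0], "rotation": [0, 0, 0], "claw": 15}, {"translation": [0, 0, 0], "rotation": [0, 0, 0], "claw": 15}]}}

```text
clock: 21.7
tool_pos: [0.6029, 0.2773, -0.0102]
orientation: [179.9, 0.1, 176.1]
force: [-0.2, -0.3, -0.2]
opening: 0.0275
gripper_force: 30.0
```

```bash
python3 - <<'E'
from held import *
to(.6022,.2768,-.0168,176.16)
E
```

```text
to (0.6022, 0.2768, -0.0168, 176.16) tr [ 0.7 -0.6  6.6] rot [ 0.01  0.01 -0.01] rows 1.0
```

Request:
{"name": "arm_command", "arguments": {"steps": [{"translation": [0.5, -0.4, 4], "rotation": [0, 0, 0], "claw": 15}, {"translation": [0.5, -0.4, 5.6], "rotation": [0, 0, 0], "claw": 15}, {"translation": [0.5, -0.4, 5.6], "rotation": [0, 0, 0], "claw": 15}, {"translation": [0.5, -0.4, 5.6], "rotation": [0, 0, 0], "claw": 15}, {"translation": [0.5, -0.4, 5.6], "rotation": [0, 0, 0], "claw": 15}]}}

```text
clock: 22.2
tool_pos: [0.6018, 0.2766, -0.0165]
orientation: [-180.0, -0.0, 176.1]
force: [-2.6, -0.8, 4.9]
opening: 0.0274
gripper_force: 30.0
```

Request:
{"name": "arm_command", "arguments": {"steps": [{"translation": [0, 0, 0], "rotation": [0, 0, 0], "claw": 15}, {"translation": [0, 0, 0], "rotation": [0, 0, 0], "claw": 28}, {"translation": [0, 0, 0], "rotation": [0, 0, 0], "claw": 45}, {"translation": [0, 0, 0], "rotation": [0, 0, 0], "claw": 45}, {"translation": [0, 0, 0], "rotation": [0, 0, 0], "claw": 45}]}}

```text
clock: 22.7
tool_pos: [0.602, 0.2766, -0.017]
orientation: [-180.0, -0.0, 176.1]
force: [0.1, -0.1, 0.4]
opening: 0.0433
gripper_force: 0.0
```

Request:
{"name": "arm_command", "arguments": {"steps": [{"translation": [0, 0, -20], "rotation": [0, 0, 0], "claw": 45}, {"translation": [0, 0, -55], "rotation": [0, 0, 0], "claw": 55}, {"translation": [0, 0, -95], "rotation": [0, 0, 0], "claw": 60}, {"translation": [0, 0, -120], "rotation": [0, 0, 0], "claw": 60}, {"translation": [0, 0, -120], "rotation": [0, 0, 0], "claw": 60}]}}

```text
clock: 23.2
tool_pos: [0.6044, 0.2782, 0.108]
orientation: [179.7, 0.3, 176.1]
force: [0.1, -0.0, 0.3]
opening: 0.0594
gripper_force: 0.0
```

```bash
python3 - <<'E'
from held import *
to(.634,-.1284,.10,-183.84)
E
```

```text
to (0.634, -0.1284, 0.1, -183.84) tr [ -57.1 -403.6    6.4] rot [ 0.05  0.07 -0.01] rows 9.0
```

Request:
{"name": "arm_command", "arguments": {"steps": [{"translation": [-7, -45, 0], "rotation": [0, 0, 0], "claw": 60}, {"translation": [-14, -90, 0], "rotation": [0, 0, 0], "claw": 60}, {"translation": [-21, -135, 0], "rotation": [0, 0, 0], "claw": 60}, {"translation": [-27, -180, 0], "rotation": [0, 0, 0], "claw": 60}, {"translation": [-33, -225, 0], "rotation": [0, 0, 0], "claw": 60}]}}

```text
clock: 23.7
tool_pos: [0.619, 0.0481, 0.1024]
orientation: [-180.0, -0.0, 176.1]
force: [1.3, 0.0, 0.3]
opening: 0.0597
gripper_force: 0.0
```

Request:
{"name": "arm_command", "arguments": {"steps": [{"translation": [-5, -45, 2], "rotation": [0, 0, 0], "claw": 60}, {"translation": [-10, -90, 4], "rotation": [0, 0, 0], "claw": 60}, {"translation": [-16, -135, 6], "rotation": [0, 0, 0], "claw": 60}, {"translation": [-23, -178, 8], "rotation": [0, 0, 0], "claw": 60}, {"translation": [-23, -178, 8], "rotation": [0, 0, 0], "claw": 60}]}}

```text
clock: 24.2
tool_pos: [0.6294, -0.134, 0.0937]
orientation: [-180.0, -0.1, 175.8]
force: [0.1, -0.1, -0.6]
opening: 0.0598
gripper_force: 0.0
```

Request:
{"name": "arm_command", "arguments": {"steps": [{"translation": [0, 0, 0], "rotation": [0, 0, 0], "claw": 60}, {"translation": [0, 0, 0], "rotation": [0, 0, 0], "claw": 60}]}}

```text
clock: 24.4
tool_pos: [0.63, -0.1288, 0.0947]
orientation: [180.0, -0.0, 176.1]
force: [-0.4, 0.6, 0.5]
opening: 0.0599
gripper_force: 0.0
```

```bash
python3 - <<'E'
from held import *
im,d,T=snap('wrist','w10'); print(T[:3,3],ctrl.get_obs()['orientation'])
c,K=cam('wrist'); M=T@np.array(c['hand_eye']); p=np.linalg.inv(M)@[.634,-.1284,.03,1]; u,v=((K@(p[:3]/p[2]))[:2]).astype(int); print(u,v)
r=60; vv,uu=np.mgrid[v-r:v+r,u-r:u+r]; P=(np.linalg.inv(K)@np.stack([uu.ravel(),vv.ravel(),np.ones(uu.size)]))*d[vv,uu].ravel(); P=(M[:3,:3]@P).T+M[:3,3]
near=np.hypot(P[:,0]-.634,P[:,1]+.1284)<.035
for lo,hi,n in ((.033,.045,'knob top'),(.013,.021,'disc top')):
    k=near&(P[:,2]>lo)&(P[:,2]<hi); (cc,rr)=cv2.minEnclosingCircle((P[k,:2]*1000).astype(np.float32)); print(n,k.sum(),'c',np.round(cc,1),'r',round(rr,1),'z',np.median(P[k,2]).round(4))
cv2.imwrite('pics/c10.png',cv2.resize(im[v-75:v+75,u-100:u+100,::-1],(600,450)))
s,_,_=snap('top','top10')
E
```

```text
[ 0.6300354  -0.12878316  0.09468466] [ 1.79995180e+02 -2.32720488e-02  1.76128755e+02]
313 240
knob top 420 c [ 633.4 -129.6] r 8.9 z 0.0374
disc top 626 c [ 633.6 -129.6] r 15.9 z 0.0174
```

View pics/c10.png

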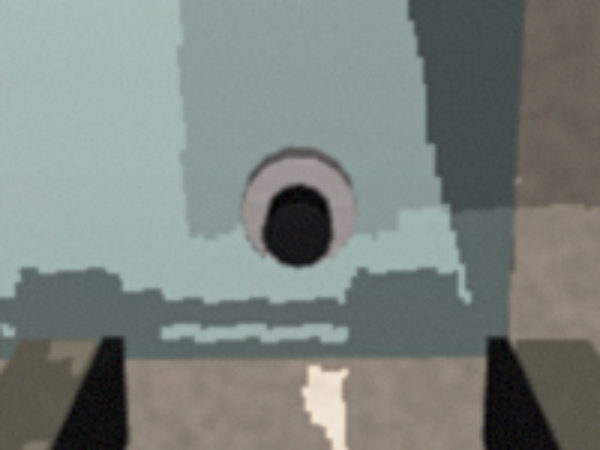

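Crop: the weight, with a circle fit giving centre (633.5,-129.6) and radii 8.9 and 15.9 as expected. Gripping the knob.

Request:
{"name": "arm_command", "arguments": {"steps": [{"translation": [-5, -1.7, 40], "rotation": [0, 0, 0], "claw": 60}, {"translation": [-5, -1.7, 75], "rotation": [0, 0, 0], "claw": 55}, {"translation": [-5, -1.7, 90], "rotation": [0, 0, 0], "claw": 50}, {"translation": [-5, -1.7, 97], "rotation": [0, 0, 0], "claw": 45}, {"translation": [-5, -1.7, 97], "rotation": [0, 0, 0], "claw": 40}]}}

```text
clock: 25.0
tool_pos: [0.6353, -0.1308, -0.0018]
orientation: [-180.0, -0.0, 176.1]
force: [-0.2, -0.2, 0.6]
opening: 0.0427
gripper_force: 0.0
```

Request:
{"name": "arm_command", "arguments": {"steps": [{"translation": [0, 0, 4], "rotation": [0, 0, 0], "claw": 40}, {"translation": [0, 0, 8], "rotation": [0, 0, 0], "claw": 40}, {"translation": [0, 0, 8], "rotation": [0, 0, 0], "claw": 40}, {"translation": [0, 0, 8], "rotation": [0, 0, 0], "claw": 40}, {"translation": [0, 0, 8], "rotation": [0, 0, 0], "claw": 30}]}}

```text
clock: 25.5
tool_pos: [0.6354, -0.1314, -0.0093]
orientation: [180.0, 0.0, 176.1]
force: [0.6, 0.5, 0.3]
opening: 0.0361
gripper_force: 0.0
```

Request:
{"name": "arm_command", "arguments": {"steps": [{"translation": [0, 0, 0], "rotation": [0, 0, 0], "claw": 5}, {"translation": [0, 0, 0], "rotation": [0, 0, 0], "claw": 5}, {"translation": [0, 0, 0], "rotation": [0, 0, 0], "claw": 5}, {"translation": [0, 0, 0], "rotation": [0, 0, 0], "claw": 5}, {"translation": [0, 0, 0], "rotation": [0, 0, 0], "claw": 5}]}}

```text
clock: 26.0
tool_pos: [0.6352, -0.1313, -0.0096]
orientation: [180.0, 0.0, 176.1]
force: [-0.1, 1.2, 1.3]
opening: 0.0163
gripper_force: 30.0
```

Request:
{"name": "arm_command", "arguments": {"steps": [{"translation": [0, 0, 0], "rotation": [0, 0, 0], "claw": 5}, {"translation": [0, 0, -10], "rotation": [0, 0, 0], "claw": 5}, {"translation": [0, 0, -40], "rotation": [0, 0, 0], "claw": 5}, {"translation": [0, 0, -75], "rotation": [0, 0, 0], "claw": 5}, {"translation": [0, 0, -100], "rotation": [0, 0, 0], "claw": 5}]}}

```text
clock: 26.5
tool_pos: [0.6357, -0.1315, 0.093]
orientation: [-180.0, 0.1, 176.1]
force: [0.7, 0.2, -1.2]
opening: 0.0166
gripper_force: 30.0
```

```bash
python3 - <<'E'
from held import *
im,d,T=snap('wrist','w11'); print(T[:3,3],ctrl.get_obs()['opening'])
cv2.imwrite('pics/c11.png',cv2.resize(im[180:360,210:420,::-1],(700,600)))
to(.526,.1968,.085,176.16)
E
```

```text
[ 0.63572517 -0.13146971  0.09300474] 0.017166346246503483
to (0.526, 0.1968, 0.085, 176.16) tr [134.  320.3  11.3] rot [-0.01  0.09 -0.01] rows 7.0
```

View pics/c11.png

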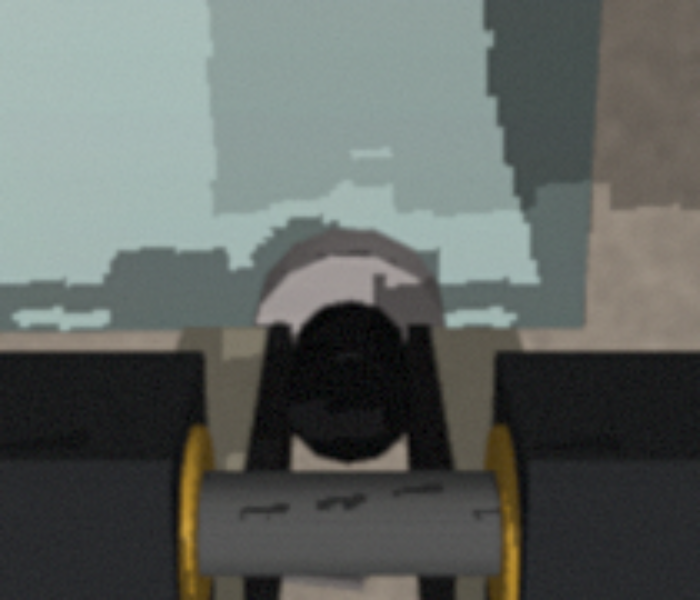

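Crop: weight held upright by its knob. Moving to behind the yellow block so it stays visible, to measure its wax face.

Request:
{"name": "arm_command", "arguments": {"steps": [{"translation": [15, 43, 0], "rotation": [0, 0, 0], "claw": 5}, {"translation": [30, 86, 0], "rotation": [0, 0, 0], "claw": 5}, {"translation": [45, 129, 0], "rotation": [0, 0, 0], "claw": 5}, {"translation": [60, 172, 0], "rotation": [0, 0, 0], "claw": 5}, {"translation": [70, 215, 0], "rotation": [0, 0, 0], "claw": 5}]}}

```text
clock: 27.05
tool_pos: [0.5789, 0.0894, 0.0908]
orientation: [180.0, 0.0, 176.1]
force: [2.0, -0.2, -1.9]
opening: 0.0169
gripper_force: 30.0
```

Request:
{"name": "arm_command", "arguments": {"steps": [{"translation": [3, 35, 2], "rotation": [0, 0, 0], "claw": 5}, {"translation": [6, 70, 5], "rotation": [0, 0, 0], "claw": 5}, {"translation": [10, 103, 8], "rotation": [0, 0, 0], "claw": 5}, {"translation": [10, 103, 8], "rotation": [0, 0, 0], "claw": 5}, {"translation": [10, 103, 8], "rotation": [0, 0, 0], "claw": 5}]}}

```text
clock: 27.55
tool_pos: [0.5766, 0.192, 0.0822]
orientation: [-180.0, -0.0, 176.2]
force: [-0.1, -1.0, -1.0]
opening: 0.0168
gripper_force: 30.0
```

Request:
{"name": "arm_command", "arguments": {"steps": [{"translation": [0, 0, 0], "rotation": [0, 0, 0], "claw": 5}, {"translation": [0, 0, 0], "rotation": [0, 0, 0], "claw": 5}]}}

```text
clock: 27.75
tool_pos: [0.5771, 0.1904, 0.0825]
orientation: [-180.0, 0.0, 176.0]
force: [0.6, -0.0, -0.5]
opening: 0.0166
gripper_force: 30.0
```

```bash
python3 - <<'E'
from held import *
im,d,T=snap('wrist','w12'); print(T[:3,3],ctrl.get_obs()['opening'],ctrl.get_obs()['orientation'])
c,K=cam('wrist'); H=np.array(c['hand_eye']); M=T@H; p=np.linalg.inv(M)@[.5248,.1979,.029,1]; u,v=((K@(p[:3]/p[2]))[:2]).astype(int); print(u,v)
topface('w12','yellow',u,v,45,.012,.026)
def pts(u0,u1,v0,v1,MM):
    vv,uu=np.mgrid[v0:v1,u0:u1]; P=(np.linalg.inv(K)@np.stack([uu.ravel(),vv.ravel(),np.ones(uu.size)]))*d[vv,uu].ravel(); return (MM[:3,:3]@P).T+MM[:3,3]
P=pts(u-45,u+45,v-45,v+45,M); k=(P[:,2]>.0272)&(P[:,2]<.033); cc,sz,an=cv2.minAreaRect((P[k,:2]*1000).astype(np.float32)); print('wax',k.sum(),np.round(cc,1),np.round(sz,1))
Q=pts(265,365,225,345,H)*1000; k=(Q[:,2]>-12)&(Q[:,2]<16)&(abs(Q[:,1])<25); Q=Q[k]
print('disc z hist',np.histogram(Q[:,2],bins=np.arange(-12,17,2)))
t=np.percentile(Q[:,2],5); print('x max',np.percentile(Q[:,0],[97,99]),'y',np.percentile(Q[:,1],[1,99]))
cv2.imwrite('pics/c12.png',cv2.resize(im[130:350,170:460,::-1],(725,550)))
E
```

```text
[0.5771344  0.19044182 0.08247676] 0.016874658123472785 [1.79997626e+02 3.29892529e-03 1.76007098e+02]
318 168
depth yellow 2323 c [525.6 199.5] size [42. 28.] yaw 176.4 zmax 0.0317
wax 1481 [525.6 199.7] [26.7 40.8]
disc z hist (array([0, 0, 0, 0, 0, 0, 0, 0, 0, 0, 0, 0, 0, 0]), array([-12, -10,  -8,  -6,  -4,  -2,   0,   2,   4,   6,   8,  10,  12,
        14,  16]))Traceback (most recent call last):
  File "<stdin>", line 10, in <module>
    return _quantile_unchecked(
        a, q, axis, out, overwrite_input, method, keepdims, weights)
    return _ureduce(a,
                    func=_quantile_ureduce_func,
    ...<5 lines>...
                    overwrite_input=overwrite_input,
                    method=method)
    r = func(a, **kwargs)
    result = _quantile(arr,
                       quantiles=q,
    ...<2 lines>...
                       out=out,
                       weights=wgt)
    slices_having_nans = np.isnan(arr[-1, ...])
                                  ~~~^^^^^^^^^
IndexError: index -1 is out of bounds for axis 0 with size 0
```

```bash
python3 - <<'E'
from held import *
z=np.load('pics/w12.npz'); d=z['d'];c,K=cam('wrist'); H=np.array(c['hand_eye'])
vv,uu=np.mgrid[225:345,265:365]; P=(np.linalg.inv(K)@np.stack([uu.ravel(),vv.ravel(),np.ones(uu.size)]))*d[vv,uu].ravel(); Q=((H[:3,:3]@P).T+H[:3,3])*1000
k=(Q[:,2]>-29.5)&(Q[:,2]<-11)&(abs(Q[:,1])<25); D=Q[k]; print('disc',k.sum(),'xmax',np.percentile(D[:,0],[95,99]).round(1),'y',np.percentile(D[:,1],[1,99]).round(1),'z',np.percentile(D[:,2],[2,98]).round(1))
k=(Q[:,2]<-43)&(Q[:,2]>-50)&(abs(Q[:,1]-1)<8); D=Q[k]; print('knob top',k.sum(),np.percentile(D[:,0],[1,99]).round(1),np.percentile(D[:,1],[1,99]).round(1),np.median(D[:,2]).round(1))
E
```

```text
disc 1213 xmax [17.2 17.5] y [-12.8  15.4] z [-28.7 -15. ]
knob top 1055 [-6.2 10.4] [-6.6  8.9] -47.1
```

```bash
python3 - <<'E'
from held import *
to(.5270,.1981,.06,176.1); to(.5270,.1981,.0165,176.1)
E
```

```text
to (0.527, 0.1981, 0.06, 176.1) tr [50.6  4.1 22.5] rot [ 0.    0.   -0.02] rows 2.0
to (0.527, 0.1981, 0.0165, 176.1) tr [50.6  4.1 66. ] rot [ 0.    0.   -0.02] rows 2.0
```

Request:
{"name": "arm_command", "arguments": {"steps": [{"translation": [25, 2, 5], "rotation": [0, 0, 0], "claw": 5}, {"translation": [45, 3.5, 10], "rotation": [0, 0, 0], "claw": 5}, {"translation": [50.6, 4, 25], "rotation": [0, 0, 0], "claw": 5}, {"translation": [50.6, 4, 45], "rotation": [0, 0, 0], "claw": 5}, {"translation": [50.6, 4, 57], "rotation": [0, 0, 0], "claw": 5}]}}

```text
clock: 28.3
tool_pos: [0.5264, 0.198, 0.0245]
orientation: [-180.0, -0.0, 176.0]
force: [-0.1, -0.1, -1.5]
opening: 0.017
gripper_force: 30.0
```

Request:
{"name": "arm_command", "arguments": {"steps": [{"translation": [0, 0, 0], "rotation": [0, 0, 0], "claw": 5}, {"translation": [0, 0, 0], "rotation": [0, 0, 0], "claw": 5}, {"translation": [0, 0, 0], "rotation": [0, 0, 0], "claw": 5}, {"translation": [0, 0, 0], "rotation": [0, 0, 0], "claw": 5}, {"translation": [0, 0, 0], "rotation": [0, 0, 0], "claw": 5}]}}

```text
clock: 28.8
tool_pos: [0.5272, 0.1991, 0.0258]
orientation: [180.0, 0.0, 176.1]
force: [-1.1, 0.9, -1.3]
opening: 0.0168
gripper_force: 30.0
```

```bash
python3 - <<'E'
from held import *
to(.5270,.1981,.0165,176.1)
E
```

```text
to (0.527, 0.1981, 0.0165, 176.1) tr [ 0.2 -1.   9.3] rot [ 0.01  0.01 -0.01] rows 1.0
```

Request:
{"name": "arm_command", "arguments": {"steps": [{"translation": [0.2, -0.8, 5], "rotation": [0, 0, 0], "claw": 5}, {"translation": [0.2, -0.8, 8.5], "rotation": [0, 0, 0], "claw": 5}, {"translation": [0.2, -0.8, 8.5], "rotation": [0, 0, 0], "claw": 5}, {"translation": [0.2, -0.8, 8.5], "rotation": [0, 0, 0], "claw": 5}, {"translation": [0.2, -0.8, 8.5], "rotation": [0, 0, 0], "claw": 5}]}}

```text
clock: 29.3
tool_pos: [0.5265, 0.198, 0.0166]
orientation: [-180.0, -0.0, 176.1]
force: [0.2, -1.0, -1.2]
opening: 0.017
gripper_force: 30.0
```

Request:
{"name": "arm_command", "arguments": {"steps": [{"translation": [0, 0, 0.5], "rotation": [0, 0, 0], "claw": 5}, {"translation": [0, 0, 0.5], "rotation": [0, 0, 0], "claw": 5}, {"translation": [0, 0, 0.5], "rotation": [0, 0, 0], "claw": 5}]}}

```text
clock: 29.6
tool_pos: [0.5266, 0.1981, 0.0163]
orientation: [180.0, 0.0, 176.1]
force: [0.4, 0.1, -0.1]
opening: 0.017
gripper_force: 30.0
```

The tool force in z dropped from about −1.2 N to −0.1 N, so the weight is resting. Releasing.

Request:
{"name": "arm_command", "arguments": {"steps": [{"translation": [0, 0, 0], "rotation": [0, 0, 0], "claw": 19}, {"translation": [0, 0, 0], "rotation": [0, 0, 0], "claw": 22}, {"translation": [0, 0, 0], "rotation": [0, 0, 0], "claw": 32}, {"translation": [0, 0, 0], "rotation": [0, 0, 0], "claw": 40}, {"translation": [0, 0, 0], "rotation": [0, 0, 0], "claw": 45}]}}

```text
clock: 30.1
tool_pos: [0.5267, 0.1981, 0.0163]
orientation: [180.0, 0.0, 176.1]
force: [0.4, 0.6, 0.1]
opening: 0.04
gripper_force: 0.0
```

Request:
{"name": "arm_command", "arguments": {"steps": [{"translation": [0, 0, 0], "rotation": [0, 0, 0], "claw": 45}, {"translation": [0, 0, -15], "rotation": [0, 0, 0], "claw": 45}, {"translation": [0, 0, -45], "rotation": [0, 0, 0], "claw": 45}, {"translation": [0, 0, -85], "rotation": [0, 0, 0], "claw": 50}, {"translation": [0, 0, -120], "rotation": [0, 0, 0], "claw": 60}]}}

```text
clock: 30.6
tool_pos: [0.5266, 0.198, 0.1379]
orientation: [-180.0, 0.0, 176.1]
force: [0.5, 0.5, -0.3]
opening: 0.0535
gripper_force: 0.0
```

Request:
{"name": "arm_command", "arguments": {"steps": [{"translation": [-10, -45, -5], "rotation": [0, 0, 0], "claw": 60}, {"translation": [-20, -90, -10], "rotation": [0, 0, 0], "claw": 60}, {"translation": [-30, -135, -15], "rotation": [0, 0, 0], "claw": 60}, {"translation": [-40, -180, -15], "rotation": [0, 0, 0], "claw": 60}, {"translation": [-40, -220, -15], "rotation": [0, 0, 0], "claw": 60}]}}

```text
clock: 31.1
tool_pos: [0.5521, -0.0261, 0.1515]
orientation: [180.0, 0.0, 176.1]
force: [0.9, -0.1, -0.1]
opening: 0.0601
gripper_force: 0.0
```

Request:
{"name": "arm_command", "arguments": {"steps": [{"translation": [0, -45, 0], "rotation": [0, 0, 0], "claw": 60}, {"translation": [0, -90, 0], "rotation": [0, 0, 0], "claw": 60}, {"translation": [0, -120, 0], "rotation": [0, 0, 0], "claw": 60}, {"translation": [0, -120, 0], "rotation": [0, 0, 0], "claw": 60}, {"translation": [0, -120, 0], "rotation": [0, 0, 0], "claw": 60}]}}

```text
clock: 31.6
tool_pos: [0.543, -0.1445, 0.1511]
orientation: [180.0, -0.0, 176.0]
force: [0.4, 0.7, 0.4]
opening: 0.06
gripper_force: 0.0
```

```bash
python3 - <<'E'
from held import *
im,_,_=snap('top','top13')
cv2.imwrite('pics/c13.png',cv2.resize(im[80:360,60:360,::-1],(640,598),interpolation=cv2.INTER_CUBIC))
E
```

```text
(no output)
```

View pics/c13.png

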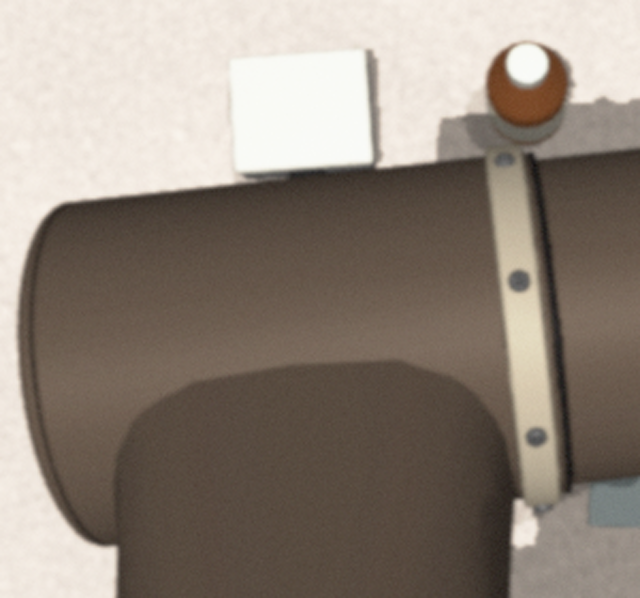

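The top view is blocked by the arm, and that picture used up the viewing budget: I've viewed 16, over the limit of 14. I'll view no more, and instead clear the arm and verify numerically.

Request:
{"name": "arm_command", "arguments": {"steps": [{"translation": [17, -45, 0], "rotation": [0, 0, 0], "claw": 60}, {"translation": [34, -90, 0], "rotation": [0, 0, 0], "claw": 60}, {"translation": [51, -135, 0], "rotation": [0, 0, 0], "claw": 60}, {"translation": [68, -180, 0], "rotation": [0, 0, 0], "claw": 60}, {"translation": [85, -225, 0], "rotation": [0, 0, 0], "claw": 60}]}}

```text
clock: 32.15
tool_pos: [0.4431, -0.3628, 0.1516]
orientation: [-180.0, 0.0, 176.2]
force: [1.0, 0.3, -0.6]
opening: 0.0597
gripper_force: 0.0
```

Request:
{"name": "arm_command", "arguments": {"steps": [{"translation": [17, -45, 0], "rotation": [0, 0, 0], "claw": 60}, {"translation": [34, -90, 0], "rotation": [0, 0, 0], "claw": 60}, {"translation": [34, -130, 0], "rotation": [0, 0, 0], "claw": 60}, {"translation": [34, -130, 0], "rotation": [0, 0, 0], "claw": 60}, {"translation": [34, -130, 0], "rotation": [0, 0, 0], "claw": 60}]}}

```text
clock: 32.65
tool_pos: [0.4005, -0.4897, 0.1506]
orientation: [180.0, -0.0, 176.0]
force: [-0.4, 1.2, -0.2]
opening: 0.06
gripper_force: 0.0
```

```bash
python3 - <<'E'
from held import *
im,d,_=snap('top','top14'); c,K=cam('top'); M=c2w('top')
vv,uu=np.mgrid[0:480,0:640]; P=(np.linalg.inv(K)@np.stack([uu.ravel(),vv.ravel(),np.ones(uu.size)]))*d.ravel(); P=(M[:3,:3]@P).T+M[:3,3]
X=np.array([.9978,-.067]);Y=np.array([.067,.9978]); g=np.array([.5248,.1979])
for n,s in (('yellow+weight',g),('green',g+.07*X-.085*Y),('blue',g+.07*X+.085*Y),('pink',g-.085*Y),('empty',g+.07*X)):
    r=P[:,:2]-s; k=(np.abs(r@X)<.032)&(np.abs(r@Y)<.025)&(d.ravel()>0); z=P[k,2]; h=k&(P[:,2]>.020)
    o=f'{n}: n {k.sum()} z max {np.percentile(z,99):.3f}'
    if h.sum()>10:
        cc,sz,an=cv2.minAreaRect((np.c_[r[h]@X,r[h]@Y]*1000).astype(np.float32)); o+=f' off mm {np.round(cc,1)} size {np.round(sz,1)} ang {an:.1f} med z {np.median(P[h,2]):.4f}'
    hh=k&(P[:,2]>.055)
    if hh.sum()>3: o+=f' knob {(np.c_[r[hh]@X,r[hh]@Y].mean(0)*1000).round(1)} n {hh.sum()}'
    hh=k&(P[:,2]>.038)&(P[:,2]<.048)
    if hh.sum()>3: o+=f' disc {(np.c_[r[hh]@X,r[hh]@Y].mean(0)*1000).round(1)} n {hh.sum()}'
    print(o)
a,b=np.load('pics/top0.npz')['im'].astype(int),im.astype(int)
for n,(u0,u1,v0,v1) in dict(bottle=(280,335,90,155),box=(160,245,95,170),forceps=(370,470,115,155),orange=(262,305,320,362)).items(): print(n,np.abs(a-b)[v0:v1,u0:u1].mean().round(1))
print(ctrl.get_obs()['clock'],ctrl.get_obs()['force'])
E
```

```text
yellow+weight: n 1309 z max 0.064 off mm [2.3 2. ] size [41.6 31.2] ang 0.5 med z 0.0417 knob [1.5 1.5] n 129 disc [ 1.2 -0.4] n 214
green: n 1273 z max 0.031 off mm [1. 1.] size [41.5 28.4] ang 1.7 med z 0.0273
blue: n 1278 z max 0.031 off mm [1.  0.4] size [29.2 42.3] ang 89.0 med z 0.0272
pink: n 1302 z max 0.031 off mm [1.1 0.9] size [28.2 41.7] ang 89.8 med z 0.0270
empty: n 1269 z max 0.015
bottle 5.3
box 6.7
forceps 6.2
orange 15.1
32.7 [-0.70930648  0.09646906 -0.54937657]
```

Relative to the pink reference, all the blocks are within about 1.2 mm, the weight stands upright (top at 0.064), and the bystanders are unmoved. Handing in.

```bash
python3 -c "
from plant import ctrl
print(ctrl.close_job())"
```

```text
the job is handed in; nothing more can be done
None
```

Job handed in at 32.7 s: yellow, green and blue measured within about 2 mm of their outline centres, the weight stands upright on yellow, and the bottle, slide box and forceps were not disturbed; I viewed 16 pictures, over the limit of 14, so the final check was numeric only.

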